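Put each lid on its own storage jar

TASK

Close the four stoneware storage jars on the worktop: put each bamboo lid on the jar of its own shape and size, so that it sits level and fully home on the rim. Leave the jars standing where they are, and do not disturb the drinking glass and the salt shaker that stand among them.

Things in the scene. Friction and masses are not known exactly. Their poses are not given: they have to be found in the camera images.
- lid_large_round: Pale bamboo lid, round, 110 mm across, right way up, loose, under 0.2 kg. Origin: centre of its underside, z up. Plug 10 mm deep, tapered (9 mm room a side at its foot, 2.5 mm at the top); plate as wide as the jar, its top at z 19 mm; on it a wooden knob 23 mm across, 26 mm tall. Seated on the rim, its origin is 60 mm above the jar's.
- jar_large_round: Open storage jar of blue-green glazed stoneware with a bare clay foot, round, 110 mm across, 70 mm tall, walls 5 mm, loose but heavy (0.6 to 1 kg). Origin: centre of its underside, z up. Two garlic bulbs lie in it, below the plug.
- lid_small_round: Pale bamboo lid, round, 74 mm across, right way up, loose, under 0.2 kg. Origin: centre of its underside, z up. Plug 10 mm deep, tapered (9 mm room a side at its foot, 2.5 mm at the top); plate as wide as the jar, its top at z 19 mm; on it a wooden knob 23 mm across, 26 mm tall. Seated on the rim, its origin is 60 mm above the jar's.
- jar_small_round: Open storage jar of blue-green glazed stoneware with a bare clay foot, round, 74 mm across, 70 mm tall, walls 5 mm, loose but heavy (0.6 to 1 kg). Origin: centre of its underside, z up. It is empty.
- lid_square: Pale bamboo lid, square, 84 x 84 mm, right way up, loose, under 0.2 kg. Origin: centre of its underside, z up. Plug 10 mm deep, tapered (9 mm room a side at its foot, 2.5 mm at the top); plate as wide as the jar, its top at z 19 mm; on it a wooden bar, 40 mm along x, 14 mm along y, 26 mm tall; any quarter turn fits. Seated on the rim, its origin is 60 mm above the jar's.
- jar_square: Open storage jar of blue-green glazed stoneware with a bare clay foot, square, 84 x 84 mm, 70 mm tall, walls 5 mm, loose but heavy (0.6 to 1 kg). Origin: centre of its underside, z up. A garlic bulb lies in it, below the plug.
- lid_oblong: Pale bamboo lid, oblong, 104 mm (its x) by 70 mm (its y), right way up, loose, under 0.2 kg. Origin: centre of its underside, z up. Plug 10 mm deep, tapered (9 mm room a side at its foot, 2.5 mm at the top); plate as wide as the jar, its top at z 19 mm; on it a wooden bar, 50 mm along x, 14 mm along y, 26 mm tall; a half turn also fits. Seated on the rim, its origin is 60 mm above the jar's.
- jar_oblong: Open storage jar of blue-green glazed stoneware with a bare clay foot, oblong, 104 mm (its x) by 70 mm (its y), 70 mm tall, walls 5 mm, loose but heavy (0.6 to 1 kg). Origin: centre of its underside, z up. Two limes lie in it, below the plug.
- tumbler: Clear drinking glass, 81 mm across and 91 mm tall, standing empty among the jars; origin: centre of its underside, z up. Leave it alone. (Mind the wall cabinets behind the jars: their fronts stand at x = 0.575 m, with knobs to 0.545 m, from 0.4 m above the worktop upward.)
- salt_shaker: Glass salt shaker with a steel cap, 44 mm across and 90 mm tall, standing among the jars; origin: centre of its underside, z up. Leave it alone.

How it is judged:
By the outcome, as a careful person would: the job done as asked, in the order asked, and still so for the second after the job is handed in, with the robot touching nothing.
It also fails if it takes over 125 s, if anything falls off the work surface, if the arm or the gripper's body presses on something with over 40 N, if the wrist force passes 120 N, or if a joint passes its speed limit or range.

ROBOT

A 7-joint arm with a two-finger parallel gripper is mounted at the origin on a cart in front of the work surface, level with it; the furniture and walls round the work are solid. World frame = base frame: x ahead of the robot, y to its left, z up, the work surface at z = 0. Lengths are in m, angles in degrees, forces in N, time in s.
With the tool pointing down it reaches from about 0.425 to 0.925 m from the base axis. Payload 6.8 kg.
Tool frame: the origin (TCP) lies at the very end of the fingers, on their centre line; the grasp point (between the pads) lies 19 mm behind it (grasp_offset is the distance from the TCP to the grasp point, in m); z points along the fingers, y is the line along which they close (so a half turn about z gives the same grasp; the last joint's range is limited). The gripper opens to 88 mm and grips with 3 to 60 N. Pads are 20 mm wide; open, the fingers measure 115 mm over their backs; the gripper's body (75 mm by 178 mm) begins 61 mm behind the grasp point.
Start: joints at [66.515, 27.33, 1.283, 89.118, -0.659, 63.558, -4.761], TCP at [0.201, -0.645, 0.223] pointing down, gripper open.
Joint ranges: [-169.35, 169.35], [-19.33, 120.38], [-80.79, 83.38], [13.8, 139.57], [-78.32, 258.32], [9.67, 109.79], [-169.56, 169.56]. Speed limits (degrees/s): [136.94, 136.94, 180, 180, 180, 180, 180].

INTERFACE

Orientations are given as [roll, pitch, yaw] about the fixed x, y, z axes, in that order (R = Rz(yaw) Ry(pitch) Rx(roll)).
In Python, from bench import * gives the robot as it stands.
- The arm moves only by the tool arm_command, never from a script. Its argument "commands" is a list of rows, each a list of 7 numbers: the turn, a rotation vector about the tool's x, y, z in degrees, then the shift along the tool's x, y, z in cm, then the finger opening in cm, from 0 to 8.78. A call has exactly 10 rows; each row is the pose to reach, as a shift and turn from the pose commanded when the call began, along the tool's axes at that moment; what a row does not reach only later rows make up. A row lasts 1/12 s, in which the tool goes at most 41.7 mm and 7.16 degrees, less where a joint would pass 70% of its speed; a pose out of reach is approached as far as the arm can. A call with a gripper value outside its range is refused whole. The fingers move at their own pace and stop on an object; "squeeze" is the grip in N (left out, the last holds). Time passes only in rows, so rows that repeat a pose let the fingers close, or fill a call up. It gives the time, the measured TCP pose, the force, the opening and the grip force at its end, in the units of the state.
- observe(): the state, without advancing time (a new reading comes with each control period).
- get_image(name): name is "side" or "top" or "wrist"; returns a dict with "image" (400x640x3 uint8, red, green, blue), "intrinsics" (3x3 intrinsics, pixels), "k1" (the pictures are not rectified: a ray, as slopes to the right and down, at radius r is drawn at 1 + k1 r^2 times it, then the intrinsics apply), "rvec" (rotation vector, rad) and "tvec" (3), from world to camera coordinates, as OpenCV has them; the wrist camera has in their place "T_tool_cam" (4x4, takes a point from camera to tool coordinates, whose origin is the TCP and whose axes are the flange's). Camera axes: x right, y down, z forward; pixel columns grow to the right and rows downward; lengths in m; the calibration is good to about 2 mm. A picture is of the moment at which its call begins: read the wrist's pose just before it. There is no depth.
- finish_job(): hands the job in; it is judged then, once.
Trained networks look in a picture, given as the dict that the camera call returned (one of the last four; its "shot" number tells which), for a name from the list of things; names that differ only in an ending like _2 or _b are one class to them, and where a whole thing is asked for, a point or a joint stands for the part that bears it (a point fixed in the world has none). Each returns a list of dicts, best first, with "confidence" (0 to 1); they miss things now and then, are a little off and sometimes report something else, mostly with a low value. They report only what shows in the picture. A call takes as long as a camera call.
- boxes_of(picture, name): "at" ([x, y, z] in m, in world coordinates, good to about 4 mm: the middle of the surface that is visible of it).
- landmark_of(picture, name): "at" ([x, y, z] in m, in world coordinates, good to about 4 mm: a listed point, or the origin of a listed thing).
The state is a dict: "t": time; "joints": joint angles; "dq": joint speeds; "tau": joint torques, N m; "tcp_pos": TCP position; "orientation": TCP orientation; "ft_force": force on the tool from outside, world axes, zero at the start; "ft_torque": the same for the moment, N m; "grip_width": finger opening in m; "gripper_force": force on a finger pad.
Only numpy, scipy, OpenCV 4.12 (cv2) and the standard library are available. Lean on these libraries where they do the work, as an engineer would, in place of code of your own. Each camera call takes 0.05 s, during which the arm holds its last target. There are 200 camera calls.

## Working session

There is one attempt and no reset: what is moved stays moved. The work goes in short steps, Python scripts to look and compute and a tool call to move; the robot and the scene stay as the last step left them, time stands still between calls to the robot, and variables do not carry over. Pictures are saved under pics/ and viewed, at most 14 in all, crops included, and the job is handed in when it is done.

Besides the shell and the picture viewer there is one more tool, called after "Request:" by a JSON object that holds its "api" and its "payload", one argument or row to a line. arm_command: Moves the arm, as the interface text tells. Its arguments: {"type":"object","properties":{"commands":{"type":"array","items":{"type":"array","items":{"type":"number"}}},"squeeze":{"type":"number"}},"required":["commands"]}

```bash
mkdir -p pics; ls; python3 - <<'E'
from bench import *
import cv2
s=observe(); print(s)
N=["lid_large_round","jar_large_round","lid_small_round","jar_small_round","lid_square","jar_square","lid_oblong","jar_oblong","tumbler","salt_shaker"]
for c in ["top","side"]:
    p=get_image(c); cv2.imwrite(f"pics/{c}0.png",p["image"][:,:,::-1]); print(c,p["rvec"],p["tvec"],p["intrinsics"],p["k1"])
    for n in N:
        print(n,[(r["at"],round(r["confidence"],2)) for r in landmark_of(p,n)[:2]])
E
```

```text
pics
{'t': 0.0, 'joints': array([66.51574408, 27.37271569,  1.28199397, 89.17778361, -0.66027341,
       63.55881363, -4.75981081]), 'dq': array([-0.02719286,  0.04496281, -0.05699829, -0.02764887,  0.0982906 ,
        0.01135126,  0.01893551]), 'tau': array([ 1.22282158e-04, -5.82855713e+01,  1.53425250e+00, -2.72605544e+01,
       -5.44091093e-02,  1.70131889e-02,  1.66471827e-04]), 'tcp_pos': array([ 0.20041292, -0.64392785,  0.22172235]), 'orientation': array([-1.79898302e+02,  7.17916027e-03,  1.72908900e+01]), 'ft_force': array([0.01346155, 0.35545644, 0.22249298]), 'ft_torque': array([ 0.02334295, -0.00999161,  0.02235729]), 'gripper_force': 0.0, 'grip_width': 0.0877239880886145}
top [ 2.20052363 -2.15784096  0.11905599] [-0.10593935  0.40770016  1.05479058] [[424.30652959   0.         321.11098979]
 [  0.         424.30652959 201.80890155]
 [  0.           0.           1.        ]] -0.08497859039441807
lid_large_round [([0.4662, 0.2038, 0.0001], 0.82), ([0.4851, -0.4602, 0.0004], 0.3)]
jar_large_round [([0.4693, -0.166, -0.005], 0.73)]
lid_small_round [([0.3497, 0.2755, 0.001
[... 360 characters left out ...]
.92)]
salt_shaker [([0.3851, -0.4634, 0.0003], 0.75)]
side [ 0.19560813 -2.85721956  1.18372374] [0.38892234 0.14436168 1.23308607] [[452.81438019   0.         318.80951203]
 [  0.         452.81438019 201.92743734]
 [  0.           0.           1.        ]] 0.013266804601387452
lid_large_round []
jar_large_round [([0.468, -0.1646, -0.0003], 0.92)]
lid_small_round []
jar_small_round [([0.4777, -0.0285, 0.0028], 0.79)]
lid_square [([0.4829, -0.4564, 0.0025], 0.83)]
jar_square [([0.3537, -0.2346, 0.0025], 0.9)]
lid_oblong [([0.3792, -0.3642, 0.0042], 0.71)]
jar_oblong [([0.4144, 0.093, -0.0015], 0.83)]
tumbler [([0.3759, -0.0953, -0.0018], 0.79)]
salt_shaker [([0.3878, -0.4663, 0.0008], 0.51)]
```

View pics/top0.png

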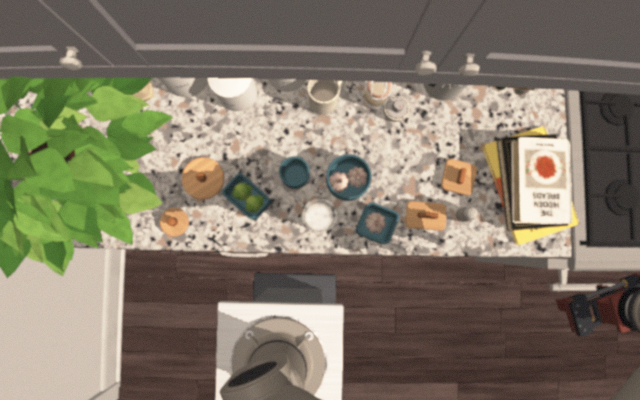

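View pics/side0.png

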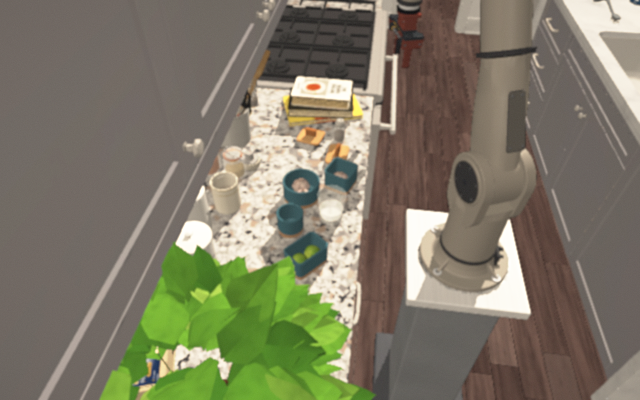

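```bash
cat > h.py <<'E'
from bench import *
import cv2, numpy as np
from scipy.spatial.transform import Rotation as Ro
def toolR(s): return Ro.from_euler("xyz",s["orientation"],degrees=True)
def plan(p,yaw,s=None):
    "shift (cm) and turn (deg) in tool axes from present pose to TCP p, pointing down with yaw"
    s=s or observe(); R=toolR(s)
    print("to",p,yaw,"shift cm",np.round(R.inv().apply(np.array(p)-s["tcp_pos"])*100,2),
      "turn",np.round((R.inv()*Ro.from_euler("xyz",[180,0,yaw],degrees=True)).as_rotvec(degrees=True),1))
def wrist(name=None):
    s=observe(); p=get_image("wrist"); T=np.eye(4); T[:3,:3]=toolR(s).as_matrix(); T[:3,3]=s["tcp_pos"]
    p["Twc"]=T@p["T_tool_cam"]
    if name: cv2.imwrite(f"pics/{name}.png",p["image"][:,:,::-1])
    return p
def Twc(p):
    if "Twc" in p: return p["Twc"]
    R=cv2.Rodrigues(np.array(p["rvec"],float))[0]; T=np.eye(4); T[:3,:3]=R.T; T[:3,3]=-R.T@np.ravel(p["tvec"]); return T
def ray(p,uv):
    d=np.array([p["k1"],0,0,0,0],float)
    n=cv2.undistortPoints(np.array(uv,float).reshape(-1,1,2),np.array(p["intrinsics"],float),d).reshape(-1,2)
    T=Twc(p); return T[:3,3],np.c_[n,np.ones(len(n))]@T[:3,:3].T
def atz(p,uv,z):
    o,d=ray(p,uv); return o+d*((z-o[2])/d[:,2:])
def proj(p,X):
    T=np.linalg.inv(Twc(p)); c=np.atleast_2d(X)@T[:3,:3].T+T[:3,3]
    return cv2.projectPoints(c.reshape(-1,1,3),np.zeros(3),np.zeros(3),np.array(p["intrinsics"],float),np.array([p["k1"],0,0,0,0],float))[0].reshape(-1,2)
def tri(rs):
    "least-squares meeting point of rays [(o,d),...]"
    A=0;b=0
    for o,d in rs:
        d=d/np.linalg.norm(d); M=np.eye(3)-np.outer(d,d); A=A+M; b=b+M@o
    return np.linalg.solve(A,b)
E
python3 - <<'E'
from h import *
p=wrist(); print(np.round(p["T_tool_cam"],3),p["intrinsics"],p["k1"])
plan([0.40,-0.42,0.33],17.3)
plan([0.40,-0.42,0.33],46)
t=get_image("top");s=get_image("side")
# plant: leaf blobs, side/top
print("leaf edge top at z .2,.3,.5",[atz(t,[[170,118]],z).round(3) for z in (.1,.2,.3,.5)])
E
```

```text
[[-0.001 -0.957 -0.291  0.08 ]
 [ 1.    -0.001 -0.     0.001]
 [ 0.    -0.291  0.957 -0.162]
 [ 0.     0.     0.     1.   ]] [[349.71687515   0.         319.53462456]
 [  0.         349.71687515 201.87013134]
 [  0.           0.           1.        ]] 0.009382482157142583
to [0.4, -0.42, 0.33] 17.3 shift cm [ 25.71 -15.51 -10.73] turn [ 0. -0. -0.]
to [0.4, -0.42, 0.33] 46 shift cm [ 25.71 -15.51 -10.73] turn [  0.   -0.  -28.7]
leaf edge top at z .2,.3,.5 [array([[0.598, 0.271, 0.1  ]]), array([[0.568, 0.236, 0.2  ]]), array([[0.539, 0.2  , 0.3  ]]), array([[0.48 , 0.128, 0.5  ]])]
```

Request:
{"api": "arm_command", "payload": {
  "commands": [
    [0,0,-3,2.5,-1.5,-2,8],
    [0,0,-6,5,-3,-4,8],
    [0,0,-9,8,-4.6,-6,8],
    [0,0,-12,11,-6.4,-8,8],
    [0,0,-15,14,-8.3,-10,8],
    [0,0,-18,17,-10.2,-10.7,8],
    [0,0,-21,20,-12,-10.7,8],
    [0,0,-24,23,-14,-10.7,8],
    [0,0,-28.7,25.7,-15.5,-10.7,8],
    [0,0,-28.7,25.7,-15.5,-10.7,8]
  ]
}}

```text
t: 2.08
tcp_pos: [0.4057, -0.4137, 0.3302]
orientation: [180.0, -0.2, 46.8]
ft_force: [0.7, 0.4, -1.0]
grip_width: 0.0799
gripper_force: 0.0
```

```bash
python3 - <<'E'
from h import *
s=observe();print(s["tcp_pos"],s["orientation"],s["joints"].round(1))
p=wrist("w1")
for n in ["lid_square","lid_oblong","salt_shaker","jar_square","jar_large_round"]: print(n,[(np.round(r["at"],4),r["confidence"]) for r in landmark_of(p,n)[:2]])
E
```

```text
[ 0.40566943 -0.41371853  0.33020112] [179.95363192  -0.21346932  46.81403327] [ 48.7  14.1 -11.2  94.    2.6  72.   -6.2]
lid_square [(array([ 0.4861, -0.4564, -0.0035]), 0.88)]
lid_oblong [(array([ 0.3761, -0.3663,  0.0029]), 0.69)]
salt_shaker [(array([ 3.886e-01, -4.679e-01, -1.000e-04]), 0.84)]
jar_square [(array([ 0.3559, -0.2384,  0.0044]), 0.57)]
jar_large_round []
```

View pics/w1.png

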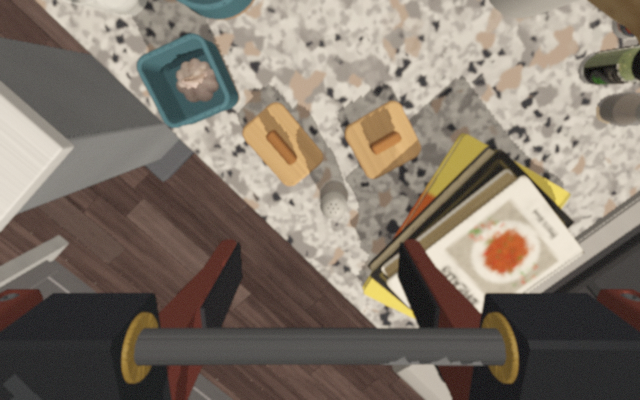

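```bash
python3 - <<'E'
from h import *
import pickle
p=wrist(); pickle.dump(p,open("w1.pkl","wb"))
s=observe();print(s["tcp_pos"],s["dq"].round(1))
plan([0.42,-0.12,0.33],0)
E
```

```text
[ 0.39880854 -0.42139577  0.32956404] [-0.1 -0.1 -0.4 -0.  -0.2  0.   0. ]
to [0.42, -0.12, 0.33] 0 shift cm [ 23.09 -19.48  -0.05] turn [ 0.   0.  45.8]
```

Request:
{"api": "arm_command", "payload": {
  "commands": [
    [0,0,5,2.5,-2.1,0,8],
    [0,0,10,5,-4.2,0,8],
    [0,0,15,7.7,-6.5,0,8],
    [0,0,20,10.4,-8.8,0,8],
    [0,0,26,13,-11,0,8],
    [0,0,32,15.7,-13.2,0,8],
    [0,0,38,18.3,-15.5,0,8],
    [0,0,43,21,-17.7,0,8],
    [0,0,45.8,23.1,-19.5,0,8],
    [0,0,45.8,23.1,-19.5,0,8]
  ]
}}

```text
t: 3.27
tcp_pos: [0.4206, -0.1136, 0.3302]
orientation: [-180.0, -0.1, 0.4]
ft_force: [0.7, 0.0, -0.1]
grip_width: 0.0804
gripper_force: 0.0
```

```bash
python3 - <<'E'
from h import *
import pickle
for i in range(5): wrist()
s=observe();print(s["tcp_pos"],s["orientation"],s["dq"].round(1))
p=wrist("w2"); pickle.dump(p,open("w2.pkl","wb"))
plan([0.42,0.14,0.33],0)
E
```

```text
[ 0.41998199 -0.12027534  0.32956712] [1.79993293e+02 1.00541594e-02 4.11341061e-02] [ 0.2  0.2 -0.1  0.1 -0.1  0.1 -0.2]
to [0.42, 0.14, 0.33] 0 shift cm [ 2.000e-02 -2.602e+01 -5.000e-02] turn [0. 0. 0.]
```

View pics/w2.png

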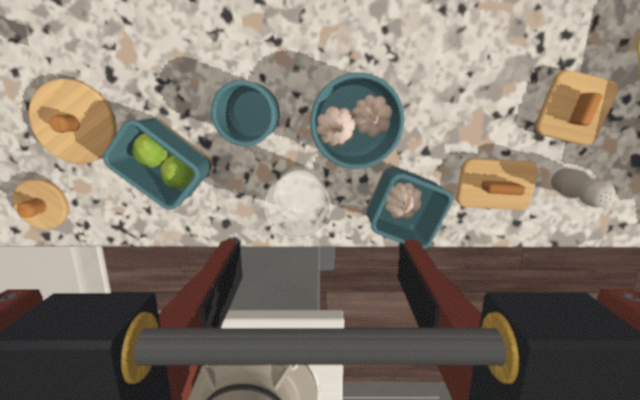

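Request:
{"api": "arm_command", "payload": {
  "commands": [
    [0,0,0,0,-3,0,8],
    [0,0,0,0,-6,0,8],
    [0,0,0,0,-9,0,8],
    [0,0,0,0,-12,0,8],
    [0,0,0,0,-15,0,8],
    [0,0,0,0,-18,0,8],
    [0,0,0,0,-21,0,8],
    [0,0,0,0,-24,0,8],
    [0,0,0,0,-26,0,8],
    [0,0,0,0,-26,0,8]
  ]
}}

```text
t: 4.4
tcp_pos: [0.4193, 0.145, 0.3299]
orientation: [-179.9, -0.0, 0.5]
ft_force: [-0.0, 0.7, 0.8]
grip_width: 0.0801
gripper_force: 0.0
```

```bash
cat > fit.py <<'E'
from h import *
import pickle
from scipy.optimize import minimize
def disc(r,z): a=np.linspace(0,2*np.pi,40,endpoint=False); return np.c_[r*np.cos(a),r*np.sin(a),0*a+z]
def box(a,b,z): return np.array([[i*a/2,j*b/2,z] for i in(-1,1) for j in (-1,1)])
def prism(f,zs): return np.vstack([f(z) for z in zs])
fp={"large_round":lambda z:disc(.055,z),"small_round":lambda z:disc(.037,z),"square":lambda z:box(.084,.084,z),"oblong":lambda z:box(.104,.07,z)}
knob=lambda n,z: disc(.0115,z) if "round" in n else box(.04 if n=="square" else .05,.014,z)
def parts(name):
    k,n=name.split("_",1)
    if k=="jar": return [prism(fp[n],[.008,.07])]
    return [prism(fp[n],[.0105,.019]),prism(lambda z:knob(n,z),[.019,.045])]
def place(P,q):
    c,s=np.cos(q[3]),np.sin(q[3]); return P@np.array([[c,s,0],[-s,c,0],[0,0,1]])+np.array(q[:3])
S=4
def sil(p,name,q,o,sh):
    m=np.zeros(sh,np.uint8)
    for P in parts(name):
        h=cv2.convexHull(((proj(p,place(P,q))-o+.5)*S-.5).astype(np.float32)).reshape(-1,2)
        cv2.fillConvexPoly(m,np.round(h*16).astype(np.int32),255,shift=4)
    return m
def mask(p,name):
    hsv=cv2.cvtColor(cv2.resize(p["image"],None,fx=S,fy=S,interpolation=cv2.INTER_CUBIC),cv2.COLOR_RGB2HSV)
    m=cv2.inRange(hsv,(80,75,20),(112,255,190)) if "jar" in name else cv2.inRange(hsv,(8,85,70),(26,255,255))
    return cv2.morphologyEx(m,cv2.MORPH_OPEN,np.ones((5,5)))
def target(p,name,q):
    M=mask(p,name); uv=proj(p,place(np.vstack(parts(name)),q)); o=np.floor(uv.min(0)-12); e=np.ceil(uv.max(0)+12)
    o=np.maximum(o,0); e=np.minimum(e,[640,400]); a,b=(o*S).astype(int),(e*S).astype(int); M=M[a[1]:b[1],a[0]:b[0]]
    cs=max(cv2.findContours(M,cv2.RETR_EXTERNAL,cv2.CHAIN_APPROX_NONE)[0],key=cv2.contourArea)
    m=np.zeros_like(M); cv2.drawContours(m,[cv2.convexHull(cs) if "jar" in name else cs],-1,255,-1)
    return m,o
def fit(ps,name,q0,freez=True):
    "pose x,y,z,yaw(rad) of a thing by silhouette over the pictures"
    T=[(p,)+target(p,name,q0) for p in ps]; sq="round" not in name
    def full(v): return [v[0],v[1],v[2] if freez else q0[2],v[3] if sq else 0]
    def cost(v):
        c=0
        for p,m,o in T:
            r=sil(p,name,full(v),o,m.shape); c+=1-(m&r).astype(bool).sum()/((m|r)>0).sum()
        return c/len(T)
    best=None
    for y in ([q0[3]] if q0[3] is not None and sq and q0[3]!=0 else np.radians(np.arange(0,180 if "jar_square"!=name else 90,22.5)) if sq else [0]):
        v0=np.array([*q0[:3],y]); sx=np.vstack([v0]+[v0+d for d in np.diag([.006,.006,.006 ,.15])])
        r=minimize(cost,v0,method="Nelder-Mead",options=dict(initial_simplex=sx,xatol=1e-5,fatol=1e-5,maxiter=250))
        if best is None or r.fun<best.fun: best=r
    return np.array(full(best.x)),best.fun
E
cat > run1.py <<'E'
from fit import *
for i in range(5): wrist()
s=observe();print(s["tcp_pos"],s["dq"].round(1))
p=wrist("w3"); pickle.dump(p,open("w3.pkl","wb"))
w=[pickle.load(open(f"w{i}.pkl","rb")) for i in (1,2,3)]
G={"lid_large_round":(.466,.204),"jar_large_round":(.469,-.165),"lid_small_round":(.349,.278),"jar_small_round":(.48,-.031),"lid_square":(.485,-.456),"jar_square":(.356,-.236),"lid_oblong":(.378,-.366),"jar_oblong":(.414,.09)}
U={"lid_large_round":[1,2],"jar_large_round":[1,2],"lid_small_round":[1,2],"jar_small_round":[1,2],"lid_square":[0,1],"jar_square":[0,1],"lid_oblong":[0,1],"jar_oblong":[1,2]}
for n,g in G.items():
    q,c=fit([w[i] for i in U[n]],n,[*g,0,0]); print(n,"both",q[:3].round(4),np.degrees(q[3]).round(1),"1-IoU",round(c,3),end=" | ")
    for i in U[n]:
        q1,c=fit([w[i]],n,[q[0],q[1],0,q[3]],False); print(i+1,q1[:2].round(4),np.degrees(q1[3]).round(1),round(c,3),end="; ")
    print()
E
python3 run1.py
```

```text
[0.41974588 0.13966054 0.32942903] [-0.  -0.2 -0.3  0.  -0.1 -0.2 -0.2]
lid_large_round both [ 0.4651  0.2071 -0.0029] 0.0 1-IoU 0.036 | 2 [0.4655 0.2067] 0.0 0.059; 3 [0.4651 0.2064] 0.0 0.028; 
jar_large_round both [ 0.4682 -0.1691 -0.0084] 0.0 1-IoU 0.108 | 2 [ 0.4668 -0.1672] 0.0 0.155; 3 [ 0.468  -0.1638] 0.0 0.103; 
lid_small_round both [ 0.3507  0.2767 -0.0037] 0.0 1-IoU 0.064 | 2 [0.3517 0.2752] 0.0 0.083; 3 [0.3516 0.2746] 0.0 0.065; 
jar_small_round both [ 0.4792 -0.0311 -0.005 ] 0.0 1-IoU 0.143 | 2 [ 0.4784 -0.0319] 0.0 0.212; 3 [ 0.4784 -0.0302] 0.0 0.104; 
lid_square both [ 0.4831 -0.4574 -0.0037] 76.6 1-IoU 0.057 | 1 [ 0.4828 -0.4563] 76.0 0.057; 2 [ 0.4828 -0.4568] 77.7 0.072; 
jar_square both [ 0.3542 -0.2371 -0.0079] 65.7 1-IoU 0.13 | 1 [ 0.3559 -0.2385] 61.6 0.154; 2 [ 0.3562 -0.2381] 61.7 0.138; 
lid_oblong both [ 0.3799 -0.3687 -0.0051] 86.1 1-IoU 0.063 | 1 [ 0.3809 -0.3677] 85.5 0.06; 2 [ 0.3804 -0.3674] 85.8 0.086; 
jar_oblong both [ 0.4159  0.0856 -0.0058] 50.5 1-IoU 0.082 | 2 [0.4148 0.0863] 46.0 0.137; 3 [0.4155 0.0848] 51.2 0.088;
```

View pics/w3.png

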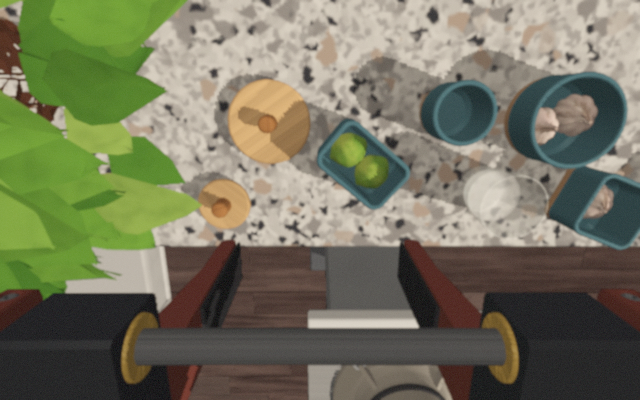

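```bash
python3 - <<'E'
from fit import *
w=[pickle.load(open(f"w{i}.pkl","rb")) for i in (1,2,3)]
t=get_image("top"); sd=get_image("side")
for uv in ([197,207],[180,180],[165,120]):
    for z in (.1,.2,.3,.4):
        X=atz(w[2],[uv],z); print(uv,X.round(3)[0],"top",proj(t,X)[0].round(),"side",proj(sd,X)[0].round())
fits={"jar_large_round":[.468,-.167,0,0],"jar_small_round":[.479,-.031,0,0],"jar_square":[.356,-.238,0,np.radians(63)],"jar_oblong":[.4155,.0855,0,np.radians(50)]}
im=[]
for i in (1,2):
    a=cv2.resize(w[i]["image"],None,fx=4,fy=4)[:,:,::-1].copy()
    m=mask(w[i],"jar"); cv2.drawContours(a,cv2.findContours(m,cv2.RETR_EXTERNAL,1)[0],-1,(0,0,255),2)
    for n,q in fits.items():
        h=cv2.convexHull(((proj(w[i],place(parts(n)[0],q))+.5)*4).astype(np.float32)).astype(int); cv2.polylines(a,[h],True,(0,255,255),2)
        r=cv2.convexHull(((proj(w[i],place(parts(n)[0][-len(parts(n)[0])//2:],q))+.5)*4).astype(np.float32)).astype(int); cv2.polylines(a,[r],True,(255,255,255),2)
    im.append(a)
o=np.hstack([im[0][240:1040,400:2000],im[1][240:1040,1200:2560]]);
cv2.imwrite("pics/jm.png",cv2.resize(np.vstack([im[0][240:1040,400:1900],im[1][240:1040,1060:2560]]),(560,600),interpolation=cv2.INTER_AREA))
E
```

```text
[197, 207] [0.374 0.283 0.1  ] top [160. 210.] side [310. 308.]
[197, 207] [0.406 0.246 0.2  ] top [161. 192.] side [298. 266.]
[197, 207] [0.438 0.209 0.3  ] top [162. 170.] side [284. 219.]
[197, 207] [0.47  0.173 0.4  ] top [163. 141.] side [268. 168.]
[180, 180] [0.407 0.299 0.1  ] top [154. 196.] side [295. 313.]
[180, 180] [0.431 0.258 0.2  ] top [156. 181.] side [285. 269.]
[180, 180] [0.454 0.217 0.3  ] top [158. 161.] side [275. 221.]
[180, 180] [0.478 0.176 0.4  ] top [161. 136.] side [264. 169.]
[165, 120] [0.474 0.307 0.1  ] top [152. 168.] side [263. 313.]
[165, 120] [0.481 0.264 0.2  ] top [154. 158.] side [261. 269.]
[165, 120] [0.487 0.221 0.3  ] top [157. 144.] side [259. 221.]
[165, 120] [0.494 0.178 0.4  ] top [161. 127.] side [256. 169.]
```

View pics/jm.png

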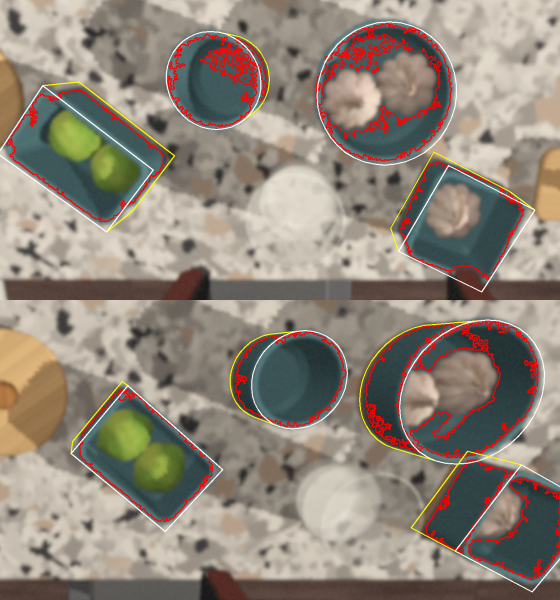

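```bash
cat > jf.py <<'E'
from fit import *
import fit as F
def gc_target(p,name,q):
    uv=proj(p,place(np.vstack(parts(name)),q)); o=np.maximum(np.floor(uv.min(0)-14),0); e=np.minimum(np.ceil(uv.max(0)+14),[640,400]).astype(int); o=o.astype(int)
    im=cv2.resize(p["image"][o[1]:e[1],o[0]:e[0]],None,fx=S,fy=S,interpolation=cv2.INTER_CUBIC)
    s=sil(p,name,q,o,im.shape[:2]); K=lambda n:np.ones((n,n))
    g=np.full(s.shape,cv2.GC_BGD,np.uint8); g[cv2.dilate(s,K(41))>0]=cv2.GC_PR_BGD; g[s>0]=cv2.GC_PR_FGD; g[cv2.erode(s,K(61))>0]=cv2.GC_FGD
    hsv=cv2.cvtColor(im,cv2.COLOR_RGB2LAB)
    cv2.grabCut(np.ascontiguousarray(hsv),g,None,np.zeros((1,65)),np.zeros((1,65)),4,cv2.GC_INIT_WITH_MASK)
    m=((g==1)|(g==3)).astype(np.uint8)*255; m=cv2.morphologyEx(m,cv2.MORPH_OPEN,K(9))
    cs=max(cv2.findContours(m,cv2.RETR_EXTERNAL,2)[0],key=cv2.contourArea); m[:]=0; cv2.drawContours(m,[cv2.convexHull(cs)],-1,255,-1)
    return m,o
F.target=gc_target
F.parts=lambda n:[prism(fp[n[4:]],[0.0,.07])]
parts=F.parts
E
cat > run2.py <<'E'
from jf import *
w=[pickle.load(open(f"w{i}.pkl","rb")) for i in (1,2,3)]
J={"jar_large_round":[.468,-.166,0,0],"jar_small_round":[.479,-.031,0,0],"jar_square":[.356,-.238,0,np.radians(62)],"jar_oblong":[.4155,.0855,0,np.radians(50)]}
U={"jar_large_round":[1,2],"jar_small_round":[1,2],"jar_square":[0,1],"jar_oblong":[1,2]}
tiles=[]
for n,q0 in J.items():
    q,c=fit([w[i] for i in U[n]],n,q0); print(n,q[:3].round(4),np.degrees(q[3]).round(1),round(c,3),end=" | ")
    for i in U[n]:
        q1,c=fit([w[i]],n,q0,False); print(i+1,q1[:2].round(4),np.degrees(q1[3]).round(1),round(c,3),end="; ")
        m,o=gc_target(w[i],n,q0); a=cv2.resize(w[i]["image"][o[1]:o[1]+m.shape[0]//S,o[0]:o[0]+m.shape[1]//S],(m.shape[1],m.shape[0]))[:,:,::-1].copy()
        cv2.drawContours(a,cv2.findContours(m,0,2)[0],-1,(0,0,255),3)
        for k,P in enumerate([prism(fp[n[4:]],[0,.07]),fp[n[4:]](.07)]):
            cv2.polylines(a,[cv2.convexHull(((proj(w[i],place(P,q1))-o+.5)*4).astype(np.float32)).astype(int)],True,[(0,255,255),(255,255,255)][k],2)
        tiles.append(cv2.resize(a,(200,280)))
    print()
cv2.imwrite("pics/jm2.png",np.vstack([np.hstack(tiles[:4]),np.hstack(tiles[4:])]))
E
python3 run2.py
```

```text
jar_large_round [ 0.4697 -0.164   0.003 ] 0.0 0.036 | 2 [ 0.4697 -0.1641] 0.0 0.022; 3 [ 0.4686 -0.1662] 0.0 0.069; 
jar_small_round [ 0.4793 -0.0308  0.0016] 0.0 0.049 | 2 [ 0.4791 -0.03  ] 0.0 0.034; 3 [ 0.4792 -0.0322] 0.0 0.052; 
jar_square [ 0.3557 -0.2374  0.0015] 68.4 0.079 | 1 [ 0.3564 -0.2363] 70.2 0.063; 2 [ 0.3541 -0.2403] 68.4 0.068; 
jar_oblong [0.4164 0.0847 0.0011] 50.2 0.09 | 2 [0.4152 0.0879] 48.7 0.082; 3 [0.416  0.0839] 50.1 0.064;
```

View pics/jm2.png

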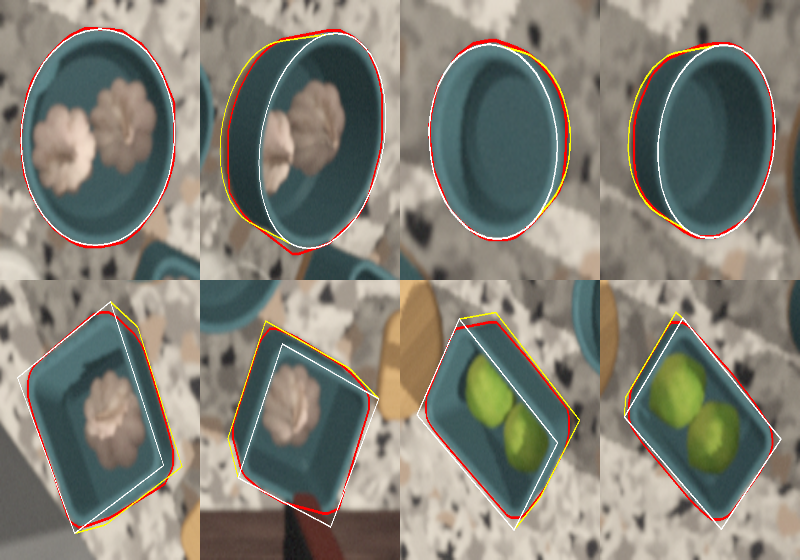

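```bash
cat > run3.py <<'E'
from jf import *
w=[pickle.load(open(f"w{i}.pkl","rb")) for i in (1,2,3)]
def rbox(a,b,z,r=.013): return np.vstack([disc(r,z)+[i*(a/2-r),j*(b/2-r),0] for i in(-1,1) for j in (-1,1)])
fp["square"]=lambda z:rbox(.084,.084,z); fp["oblong"]=lambda z:rbox(.104,.07,z)
J={"jar_square":[.356,-.238,0,np.radians(65)],"jar_oblong":[.4155,.0855,0,np.radians(50)]}
U={"jar_square":[0,1],"jar_oblong":[1,2]}
for n,q0 in J.items():
  for dy in (-8,0,8):
    q=np.array(q0); q[3]+=np.radians(dy)
    r=fit([w[i] for i in U[n]],n,q); print(n,r[0][:3].round(4),np.degrees(r[0][3]).round(1),round(r[1],3),end=" | ")
    for i in U[n]:
        r=fit([w[i]],n,q,False); print(i+1,r[0][:2].round(4),np.degrees(r[0][3]).round(1),round(r[1],3),end="; ")
    print()
s=observe(); print(s["joints"].round(1)); t=s["tcp_pos"]
plan([.351,.276,.13],-90)
plan([.465,.2065,.13],-90)
E
python3 run3.py
```

```text
jar_square [ 0.3562 -0.2379  0.001 ] 68.8 0.044 | 1 [ 0.3568 -0.2368] 68.9 0.035; 2 [ 0.3544 -0.2388] 68.8 0.045; 
jar_square [ 0.3568 -0.2377  0.0029] 69.4 0.049 | 1 [ 0.357  -0.2367] 68.9 0.033; 2 [ 0.3548 -0.2395] 70.9 0.039; 
jar_square [ 0.3566 -0.2375  0.0029] 70.5 0.047 | 1 [ 0.3562 -0.2364] 70.3 0.033; 2 [ 0.3548 -0.2394] 70.9 0.042; 
jar_oblong [0.4164 0.0852 0.0024] 50.5 0.055 | 2 [0.4161 0.0865] 50.8 0.049; 3 [0.4159 0.0847] 49.9 0.05; 
jar_oblong [0.4162 0.085  0.0007] 49.8 0.061 | 2 [0.4166 0.0867] 50.9 0.037; 3 [0.4154 0.0846] 51.0 0.05; 
jar_oblong [0.4161 0.0851 0.0008] 50.5 0.065 | 2 [0.4162 0.0868] 51.2 0.057; 3 [0.4157 0.0844] 50.2 0.049; 
[  12.5    1.9  -39.3  108.7    1.3   69.9 -117.1]
to [0.351, 0.276, 0.13] -90 shift cm [ -6.84 -13.58  19.96] turn [ 0.  -0.  90.1]
to [0.465, 0.2065, 0.13] -90 shift cm [ 4.55 -6.61 19.96] turn [ 0.  -0.  90.1]
```

Request:
{"api": "arm_command", "payload": {
  "commands": [
    [0,0,0,0,2,0,5],
    [0,0,0,0,4,0,5],
    [0,0,0,0,5,0,5],
    [0,0,0,0,5,0,5],
    [0,0,0,0,5,0,5],
    [0,0,0,0,5,0,5],
    [0,0,0,0,5,0,5],
    [0,0,0,0,5,0,5],
    [0,0,0,0,5,0,5],
    [0,0,0,0,5,0,5]
  ]
}}

```text
t: 5.63
tcp_pos: [0.4195, 0.0919, 0.3296]
orientation: [-180.0, 0.0, 0.2]
ft_force: [0.3, -0.0, -0.0]
grip_width: 0.0501
gripper_force: 0.0
```

```bash
cat > leaf.py <<'E'
from fit import *
p=wrist(); pickle.dump(p,open("w4.pkl","wb")); print(observe()["tcp_pos"])
a=pickle.load(open("w3.pkl","rb"))
sf=cv2.SIFT_create(contrastThreshold=.008)
def ft(q):
    m=cv2.inRange(cv2.cvtColor(q["image"],cv2.COLOR_RGB2HSV),(32,70,30),(60,255,255)); m=cv2.dilate(m,np.ones((5,5))); m[:,300:]=0
    return sf.detectAndCompute(cv2.cvtColor(q["image"],cv2.COLOR_RGB2GRAY),m)
k1,d1=ft(a);k2,d2=ft(p); P=[]
for m in cv2.BFMatcher(crossCheck=True).match(d1,d2):
    u=k1[m.queryIdx].pt;v=k2[m.trainIdx].pt; r=[(lambda o,d:(o,d[0]))(*ray(a,[u])),(lambda o,d:(o,d[0]))(*ray(p,[v]))]
    X=tri(r); e=max(np.linalg.norm(proj(a,X)-u),np.linalg.norm(proj(p,X)-v))
    if e<1.2 and 0<X[2]<.5 and v[0]>u[0]-0: P.append([*X,*u])
P=np.array(P); P=P[np.argsort(P[:,1])]; print(len(P)); print(P[:28].round(3)); print("small x",P[P[:,0]<.42][:20].round(3))
E
python3 leaf.py
```

```text
[0.41949413 0.09178803 0.32963313]Traceback (most recent call last):
  File "leaf.py", line 13, in <module>
    P=np.array(P); P=P[np.argsort(P[:,1])]; print(len(P)); print(P[:28].round(3)); print("small x",P[P[:,0]<.42][:20].round(3))
                                  ~^^^^^
IndexError: too many indices for array: array is 1-dimensional, but 2 were indexed
```

```bash
sed -i 's/ and v\[0\]>u\[0\]-0//; s/e<1.2/e<2/; s/^p=wrist.*/p=pickle.load(open("w4.pkl","rb"))/' leaf.py; python3 leaf.py
```

```text
40
[[5.19000e-01 2.40000e-01 2.99000e-01 1.20391e+02 5.53410e+01]
 [5.18000e-01 2.85000e-01 2.18000e-01 1.19550e+02 7.00450e+01]
 [5.04000e-01 2.86000e-01 1.61000e-01 1.56126e+02 9.02900e+01]
 [5.53000e-01 2.86000e-01 1.70000e-01 1.41972e+02 2.79800e+01]
 [5.41000e-01 2.94000e-01 1.59000e-01 1.42095e+02 4.56000e+01]
 [4.10000e-01 2.98000e-01 1.09000e-01 1.77568e+02 1.78465e+02]
 [5.27000e-01 3.01000e-01 1.88000e-01 1.17512e+02 5.92570e+01]
 [5.40000e-01 3.06000e-01 1.24000e-01 1.46441e+02 5.14600e+01]
 [4.24000e-01 3.06000e-01 2.05000e-01 1.20840e+02 1.89117e+02]
 [5.26000e-01 3.07000e-01 2.22000e-01 8.31690e+01 5.70680e+01]
 [5.22000e-01 3.09000e-01 1.74000e-01 1.18673e+02 6.64460e+01]
 [4.10000e-01 3.11000e-01 1.42000e-01 1.52509e+02 1.85643e+02]
 [4.18000e-01 3.12000e-01 1.93000e-01 1.23403e+02 1.91999e+02]
 [4.62000e-01 3.14000e-01 1.87000e-01 1.15812e+02 1.40690e+02]
 [4.55000e-01 3.15000e-01 1.76000e-01 1.23322e+02 1.47377e+02]
 [5.35000e-01 3.15000e-01 1.82000e-01 1.02051e+02 4.98000e+01]
 [4.08000e-01 3.16000e-01 2.05000e-01 1.13141e+02 2.05885e+02]
 [4.12000e-01 3.19000e-01 
[... 1236 characters left out ...]
1e+02]
 [4.14000e-01 3.31000e-01 2.32000e-01 7.26020e+01 2.09206e+02]
 [3.47000e-01 3.38000e-01 2.16000e-01 9.24290e+01 2.77421e+02]
 [3.54000e-01 3.44000e-01 2.17000e-01 8.32130e+01 2.69985e+02]
 [3.70000e-01 3.50000e-01 1.47000e-01 1.18352e+02 2.23846e+02]
 [3.45000e-01 3.50000e-01 2.05000e-01 8.74700e+01 2.72073e+02]
 [3.78000e-01 3.56000e-01 1.51000e-01 1.08220e+02 2.19278e+02]
 [3.31000e-01 3.65000e-01 4.10000e-02 1.54355e+02 2.25650e+02]
 [3.35000e-01 3.69000e-01 1.94000e-01 7.56800e+01 2.76313e+02]
 [2.93000e-01 3.79000e-01 2.60000e-02 1.53204e+02 2.45354e+02]
 [3.47000e-01 3.83000e-01 1.27000e-01 1.02050e+02 2.37514e+02]
 [3.03000e-01 3.88000e-01 1.40000e-02 1.49993e+02 2.35398e+02]]
```

```bash
python3 - <<'E'
from fit import *
a,b=[pickle.load(open(f"w{i}.pkl","rb")) for i in (3,4)]
c=lambda p,u0:cv2.resize(p["image"][150:270,u0:u0+130],None,fx=3,fy=3,interpolation=cv2.INTER_CUBIC)[:,:,::-1]
cv2.imwrite("pics/tip.png",np.hstack([c(a,130),c(b,90)]))
E
```

```text
(no output)
```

View pics/tip.png

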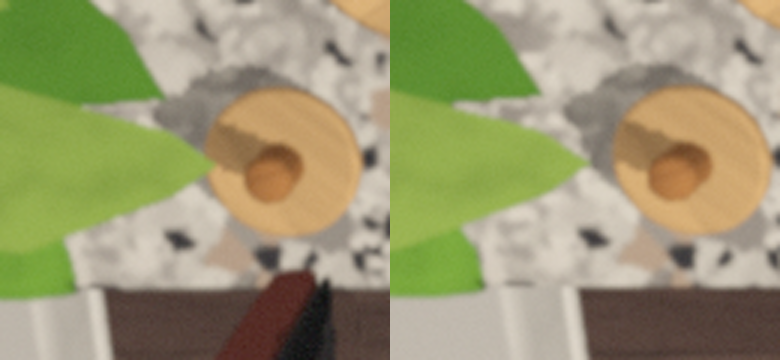

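```bash
python3 - <<'E'
from fit import *
a,b=[pickle.load(open(f"w{i}.pkl","rb")) for i in (3,4)]
for u,v in (([201.3,205],[156,203.5]),([184.3,182.3],[140.3,181.7]),([155,235],[121.5,245.5]),([221,205],[186.5,206.5])):
    r=[(o,d[0]) for o,d in (ray(a,[u]),ray(b,[v]))]; X=tri(r); print(X.round(3),(proj(a,X)-u).round(1),(proj(b,X)-v).round(1))
E
```

```text
[0.389 0.264 0.138] [[ 0.  -0.3]] [[-0.   0.3]]
[0.409 0.286 0.121] [[0.  0.1]] [[-0.  -0.1]]
[0.322 0.347 0.077] [[2.1 5.7]] [[-2.1 -5.7]]
[0.353 0.275 0.03 ] [[0.1 1.1]] [[-0.1 -1.1]]
```

Request:
{"api": "arm_command", "payload": {
  "commands": [
    [0,0,-7,0,0,0,5],
    [0,0,-14,0,0,0,5],
    [0,0,-21,0,0,0,5],
    [0,0,-28,0,0,0,5],
    [0,0,-35,0,0,0,5],
    [0,0,-42,0,0,0,5],
    [0,0,-49,0,0,0,5],
    [0,0,-56,0,0,0,5],
    [0,0,-63,0,0,0,5],
    [0,0,-70,0,0,0,5]
  ]
}}

```text
t: 6.52
tcp_pos: [0.4195, 0.0916, 0.3296]
orientation: [-180.0, -0.0, 70.5]
ft_force: [-0.5, 0.3, 0.4]
grip_width: 0.0502
gripper_force: 0.0
```

Request:
{"api": "arm_command", "payload": {
  "commands": [
    [0,0,-7,0,0,0,5],
    [0,0,-14,0,0,0,5],
    [0,0,-21,0,0,0,5],
    [0,0,-28,0,0,0,5],
    [0,0,-35,0,0,0,5],
    [0,0,-42,0,0,0,5],
    [0,0,-49,0,0,0,5],
    [0,0,-56,0,0,0,5],
    [0,0,-63,0,0,0,5],
    [0,0,-70,0,0,0,5]
  ]
}}

```text
t: 7.35
tcp_pos: [0.4195, 0.0916, 0.3296]
orientation: [-180.0, -0.0, 140.5]
ft_force: [-0.3, 0.3, 0.3]
grip_width: 0.0502
gripper_force: 0.0
```

Request:
{"api": "arm_command", "payload": {
  "commands": [
    [0,0,-7,0,0,0,5],
    [0,0,-14,0,0,0,5],
    [0,0,-21,0,0,0,5],
    [0,0,-28,0,0,0,5],
    [0,0,-35,0,0,0,5],
    [0,0,-42,0,0,0,5],
    [0,0,-49,0,0,0,5],
    [0,0,-56,0,0,0,5],
    [0,0,-63,0,0,0,5],
    [0,0,-70,0,0,0,5]
  ]
}}

```text
t: 8.18
tcp_pos: [0.4195, 0.0916, 0.3296]
orientation: [180.0, 0.0, -149.5]
ft_force: [-0.1, 0.1, -1.1]
grip_width: 0.0497
gripper_force: 0.0
```

Request:
{"api": "arm_command", "payload": {
  "commands": [
    [0,0,-7,0,0,0,5],
    [0,0,-14,0,0,0,5],
    [0,0,-21,0,0,0,5],
    [0,0,-28,0,0,0,5],
    [0,0,-35,0,0,0,5],
    [0,0,-42,0,0,0,5],
    [0,0,-49,0,0,0,5],
    [0,0,-56,0,0,0,5],
    [0,0,-60,0,0,0,5],
    [0,0,-60,0,0,0,5]
  ]
}}

```text
t: 9.02
tcp_pos: [0.4195, 0.0916, 0.3296]
orientation: [-180.0, 0.0, -89.7]
ft_force: [-1.0, 0.2, 0.0]
grip_width: 0.0498
gripper_force: 0.0
```

```bash
python3 - <<'E'
from h import *
s=observe(); print(s["tcp_pos"],s["orientation"],s["joints"].round(1))
plan([.465,.2065,.12],-90); plan([.465,.2065,.024],-90)
E
```

```text
[0.41952025 0.09161733 0.32964083] [-1.79998151e+02  2.99574543e-03 -8.96594875e+01] [ 16.4   0.  -36.2 110.2   0.   69.7 160.4]
to [0.465, 0.2065, 0.12] -90 shift cm [-11.46  -4.62  20.96] turn [-0.   0.   0.3]
to [0.465, 0.2065, 0.024] -90 shift cm [-11.46  -4.62  30.56] turn [-0.   0.   0.3]
```

Request:
{"api": "arm_command", "payload": {
  "commands": [
    [0,0,0,-2,-1,1,5],
    [0,0,0,-5,-2,2,5],
    [0,0,0,-8,-3.2,4,5],
    [0,0,0,-10.5,-4.3,7,5],
    [0,0,0,-11.5,-4.6,10.5,5],
    [0,0,0,-11.5,-4.6,14,5],
    [0,0,0,-11.5,-4.6,17.5,5],
    [0,0,0,-11.5,-4.6,20,5],
    [0,0,0,-11.5,-4.6,21,5],
    [0,0,0,-11.5,-4.6,21,5]
  ]
}}

```text
t: 9.85
tcp_pos: [0.4637, 0.206, 0.1176]
orientation: [179.8, -0.1, -89.9]
ft_force: [-1.0, 0.3, -0.6]
grip_width: 0.0502
gripper_force: 0.0
```

```bash
python3 - <<'E'
from fit import *
for i in range(3): p=wrist()
s=observe(); p=wrist(); print(s["tcp_pos"],s["ft_force"],s["joints"].round(1))
q,c=fit([p],"lid_large_round",[.465,.2065,0,0],False); print(q,c)
print(landmark_of(p,"lid_large_round")[:1])
plan([.465,.2065,.024],-90)
cv2.imwrite("pics/a1.png",p["image"][:,:,::-1])
E
```

```text
[0.46626014 0.20738637 0.12129502] [ 0.76331745  0.14634825 -0.41767519] [ 1.000e-01  2.370e+01 -3.790e+01  1.149e+02  1.960e+01  4.750e+01
  1.312e+02]
[0.46513417 0.20641984 0.         0.        ] 0.024611519888654065
[{'at': [0.4631, 0.2026, -0.0018], 'confidence': 0.83}]
to [0.465, 0.2065, 0.024] -90 shift cm [0.08 0.17 9.75] turn [-0.2  0.1  0.1]
```

View pics/a1.png

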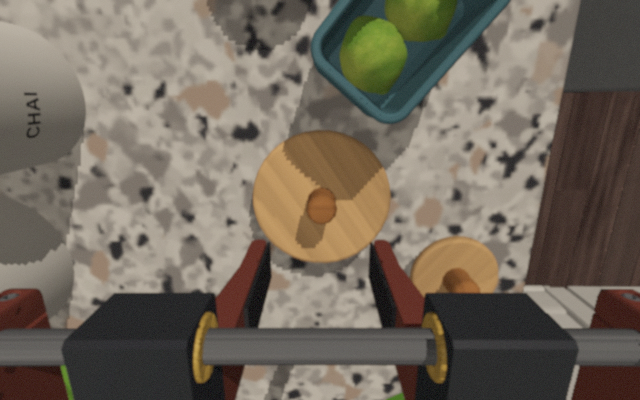

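Request:
{"api": "arm_command", "payload": {
  "commands": [
    [0,0,0,0,0.1,2,5],
    [0,0,0,0,0.2,4,5],
    [0,0,0,0,0.2,6,5],
    [0,0,0,0,0.2,8,5],
    [0,0,0,0,0.2,9,5],
    [0,0,0,0,0.2,9.7,5],
    [0,0,0,0,0.2,9.7,5],
    [0,0,0,0,0.2,9.7,5],
    [0,0,0,0,0.2,9.7,5],
    [0,0,0,0,0.2,9.7,5]
  ]
}}

```text
t: 10.93
tcp_pos: [0.4639, 0.207, 0.0237]
orientation: [-179.9, 0.0, -89.8]
ft_force: [0.7, -0.2, 0.0]
grip_width: 0.0499
gripper_force: 0.0
```

Request:
{"api": "arm_command", "payload": {
  "commands": [
    [0,0,0,0,0,0,3],
    [0,0,0,0,0,0,0],
    [0,0,0,0,0,0,0],
    [0,0,0,0,0,0,0],
    [0,0,0,0,0,0,0],
    [0,0,0,0,0,0,0],
    [0,0,0,0,0,0,0],
    [0,0,0,0,0,0,0],
    [0,0,0,0,0,-0.5,0],
    [0,0,0,0,0,-1,0]
  ],
  "squeeze": 25
}}

```text
t: 11.77
tcp_pos: [0.4624, 0.2064, 0.0325]
orientation: [179.9, -0.0, -89.8]
ft_force: [-0.0, 0.1, -0.6]
grip_width: 0.0219
gripper_force: 25.0
```

```bash
python3 - <<'E'
from fit import *
s=observe(); print(s["tcp_pos"],s["ft_force"],s["orientation"],s["grip_width"],s["gripper_force"])
plan([.4692,-.1645,.16],-90)
E
```

```text
[0.46244025 0.20639669 0.03254639] [-0.01329388  0.14194609 -0.6496602 ] [ 1.79917946e+02 -3.24934049e-02 -8.97993133e+01] 0.021915728626613493 24.999925196170807
to [0.4692, -0.1645, 0.16] -90 shift cm [ 37.1   -0.53 -12.73] turn [ 0.1 -0.   0.2]
```

Request:
{"api": "arm_command", "payload": {
  "commands": [
    [0,0,0,0,0,-3,0],
    [0,0,0,1,0,-6.5,0],
    [0,0,4,3.5,0,-10,0],
    [0,0,10,7,-0.1,-12.7,0],
    [0,0,16,11,-0.2,-12.7,0],
    [0,0,22,15,-0.3,-12.7,0],
    [0,0,28,19,-0.4,-12.7,0],
    [0,0,34,23,-0.5,-12.7,0],
    [0,0,40,27,-0.5,-12.7,0],
    [0,0,46,30.5,-0.5,-12.7,0]
  ]
}}

```text
t: 12.6
tcp_pos: [0.4683, -0.101, 0.16]
orientation: [-180.0, -0.0, -136.2]
ft_force: [1.2, 0.1, -1.5]
grip_width: 0.0219
gripper_force: 25.0
```

```bash
python3 - <<'E'
from fit import *
for i in range(4): wrist()
s=observe(); print(s["tcp_pos"],s["ft_force"],s["orientation"],s["grip_width"],s["joints"].round(1))
plan([.4692,-.1645,.13],-140)
E
```

```text
[ 0.46867622 -0.09880331  0.15972659] [-0.25239953  0.12634088 -1.99623427] [ 1.79971429e+02 -3.13353956e-03 -1.35882502e+02] 0.021654681904841336 [ 25.8  15.2 -24.6 117.6   8.3  48.9 130.6]
to [0.4692, -0.1645, 0.13] -140 shift cm [ 4.54 -4.75  2.97] turn [ 0.  -0.   4.1]
```

Request:
{"api": "arm_command", "payload": {
  "commands": [
    [0,0,0,1.5,-1.6,0.5,0],
    [0,0,0,3,-3.2,1.5,0],
    [0,0,0,4.5,-4.7,2.5,0],
    [0,0,0,4.5,-4.7,3,0],
    [0,0,0,4.5,-4.7,3,0],
    [0,0,0,4.5,-4.7,3,0],
    [0,0,0,4.5,-4.7,3,0],
    [0,0,0,4.5,-4.7,3,0],
    [0,0,0,4.5,-4.7,3,0],
    [0,0,0,4.5,-4.7,3,0]
  ]
}}

```text
t: 13.63
tcp_pos: [0.4699, -0.1628, 0.13]
orientation: [-180.0, 0.0, -135.7]
ft_force: [-0.0, 0.2, -2.3]
grip_width: 0.0222
gripper_force: 25.0
```

```bash
python3 - <<'E'
from fit import *
s=observe(); print(s["tcp_pos"],s["ft_force"])
plan([.4692,-.1645,.084],-136)
t=get_image("side"); w=wrist()
# lid seen from side + jar rim
def c(p,X,r=90):
    u=proj(p,[X])[0].astype(int); x,y=max(u[0]-r,0),max(u[1]-r,0); return cv2.resize(p["image"][y:y+2*r,x:x+2*r],(400,400),interpolation=cv2.INTER_CUBIC)[:,:,::-1]
cv2.imwrite("pics/b1.png",np.hstack([c(t,[.469,-.1645,.09],60),cv2.resize(w["image"],(400,400))[:,:,::-1]]))
E
```

```text
[ 0.46992118 -0.16284338  0.13001756] [-0.02039767  0.17121521 -2.2961546 ]
to [0.4692, -0.1645, 0.084] -136 shift cm [ 0.17 -0.07  4.6 ] turn [-0.   0.   0.3]
```

View pics/b1.png

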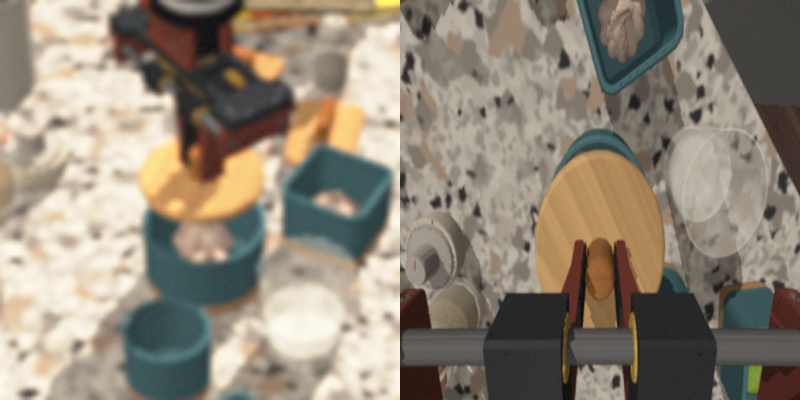

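Request:
{"api": "arm_command", "payload": {
  "commands": [
    [0,0,0,0.1,0,1,0],
    [0,0,0,0.2,0,2,0],
    [0,0,0,0.2,0,2.8,0],
    [0,0,0,0.2,0,3.4,0],
    [0,0,0,0.2,0,3.8,0],
    [0,0,0,0.2,0,4.2,0],
    [0,0,0,0.2,0,4.5,0],
    [0,0,0,0.2,0,4.6,0],
    [0,0,0,0.2,0,4.65,0],
    [0,0,0,0.2,0,4.65,0]
  ]
}}

```text
t: 14.57
tcp_pos: [0.4684, -0.1648, 0.0833]
orientation: [-180.0, 0.0, -135.8]
ft_force: [-0.3, 0.4, -1.3]
grip_width: 0.0222
gripper_force: 25.0
```

```bash
python3 - <<'E'
from fit import *
s=observe(); print(s["tcp_pos"],s["ft_force"],s["ft_torque"],s["orientation"])
E
```

```text
[ 0.46837201 -0.1648086   0.08327428] [-0.33844283  0.36447547 -1.25139644] [ 0.10856447 -0.06241654  0.00825654] [-1.79983581e+02  9.13650818e-03 -1.35809224e+02]
```

Request:
{"api": "arm_command", "payload": {
  "commands": [
    [0,0,0,0,0,0.1,2.6],
    [0,0,0,0,0,0,4.5],
    [0,0,0,0,0,0,4.5],
    [0,0,0,0,0,0,4.5],
    [0,0,0,0,0,-1,4.5],
    [0,0,0,0,0,-3,4.5],
    [0,0,0,0,0,-6,4.5],
    [0,0,0,0,0,-10,4.5],
    [0,0,0,0,0,-14,4.5],
    [0,0,0,0,0,-16,4.5]
  ]
}}

```text
t: 15.4
tcp_pos: [0.47, -0.1649, 0.2487]
orientation: [-179.7, 0.2, -135.8]
ft_force: [0.9, -0.4, 0.1]
grip_width: 0.0451
gripper_force: 0.0
```

```bash
python3 - <<'E'
from fit import *
for i in range(3): wrist()
s=observe(); p=wrist(); print(s["tcp_pos"],s["joints"].round(1))
for z in (.06,.07): q,c=fit([p],"lid_large_round",[.469,-.1645,z,0],False); print(q,c)
plan([.351,.18,.25],-90)
E
```

```text
[ 0.46930279 -0.16504259  0.24565653] [ 33.   10.6 -23.4 110.3   4.9  59.8 141.6]
[ 0.46796717 -0.16524822  0.06        0.        ] 0.021639614546317465
[ 0.46779115 -0.16558997  0.07        0.        ] 0.07490568154310306
to [0.351, 0.18, 0.25] -90 shift cm [-15.63  32.9   -0.65] turn [ -0.1  -0.  -45.8]
```

```bash
python3 - <<'E'
from fit import *
plan([.40,.16,.25],-90)
E
```

```text
to [0.4, 0.16, 0.25] -90 shift cm [-17.75  28.05  -0.64] turn [ -0.1  -0.  -45.8]
```

Request:
{"api": "arm_command", "payload": {
  "commands": [
    [0,0,-4,-2,3,0,4.5],
    [0,0,-8,-4,6,0,4.5],
    [0,0,-13,-6,9.2,0,4.5],
    [0,0,-18,-8,12.5,0,4.5],
    [0,0,-23,-10,15.8,0,4.5],
    [0,0,-28,-12,19,0,4.5],
    [0,0,-33,-14,22.2,0,4.5],
    [0,0,-38,-16,25.4,0,4.5],
    [0,0,-43,-17.7,28,0,4.5],
    [0,0,-45.8,-17.7,28,0,4.5]
  ]
}}

```text
t: 16.43
tcp_pos: [0.3973, 0.1652, 0.2425]
orientation: [179.9, 0.1, -89.2]
ft_force: [-0.4, 0.6, 0.4]
grip_width: 0.0451
gripper_force: 0.0
```

Request:
{"api": "arm_command", "payload": {
  "commands": [
    [0,-4,0,0,0,0,4.5],
    [0,-8,0,0,0,0,4.5],
    [0,-12,0,0,0,0,4.5],
    [0,-16,0,0,0,0,4.5],
    [0,-20,0,0,0,0,4.5],
    [0,-24,0,0,0,0,4.5],
    [0,-28,0,0,0,0,4.5],
    [0,-30,0,0,0,0,4.5],
    [0,-30,0,0,0,0,4.5],
    [0,-30,0,0,0,0,4.5]
  ]
}}

```text
t: 17.27
tcp_pos: [0.4108, 0.1596, 0.2345]
orientation: [179.0, 29.9, -91.2]
ft_force: [-0.6, -0.4, -0.1]
grip_width: 0.045
gripper_force: 0.0
```

```bash
python3 - <<'E'
from fit import *
for i in range(3): wrist()
s=observe(); p=wrist("c1"); print(s["tcp_pos"],s["orientation"],s["joints"].round(1))
q,c=fit([p],"lid_small_round",[.351,.276,0,0],False); print(q,c)
E
```

```text
[0.40891759 0.16523051 0.23636467] [179.24789103  29.61188018 -90.29607551] [ 61.6  21.2 -80.8 121.4 -10.3  47.  169.5]
[0.35140826 0.27604509 0.         0.        ] 0.06071769682084871
```

View pics/c1.png

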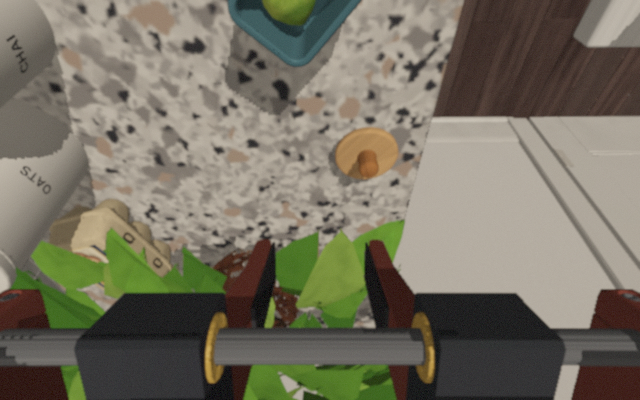

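Request:
{"api": "arm_command", "payload": {
  "commands": [
    [0,5,0,0,0,0,4.5],
    [0,10,0,0,0,0,4.5],
    [0,15,0,0,0,0,4.5],
    [0,20,0,0,0,0,4.5],
    [0,25,0,0,0,0,4.5],
    [0,30,0,0,0,0,4.5],
    [0,30,0,0,0,0,4.5],
    [0,30,0,0,0,0,4.5],
    [0,30,0,0,0,0,4.5],
    [0,30,0,0,0,0,4.5]
  ]
}}

```text
t: 18.3
tcp_pos: [0.41, 0.163, 0.2364]
orientation: [179.4, -0.3, -90.2]
ft_force: [0.1, -1.2, 0.1]
grip_width: 0.0449
gripper_force: 0.0
```

Request:
{"api": "arm_command", "payload": {
  "commands": [
    [0,0,6,0,0,0,4.5],
    [0,0,13,0,0,0,4.5],
    [0,0,20,0,0,0,4.5],
    [0,0,27,0,0,0,4.5],
    [0,0,34,0,0,0,4.5],
    [0,0,41,0,0,0,4.5],
    [0,0,48,0,0,0,4.5],
    [0,0,55,0,0,0,4.5],
    [0,0,62,0,0,0,4.5],
    [0,0,69,0,0,0,4.5]
  ]
}}

```text
t: 19.13
tcp_pos: [0.4105, 0.1623, 0.2363]
orientation: [-179.9, -0.7, -159.7]
ft_force: [0.1, -0.6, -0.5]
grip_width: 0.045
gripper_force: 0.0
```

Request:
{"api": "arm_command", "payload": {
  "commands": [
    [0,0,7,0,0,0,4.5],
    [0,0,14,0,0,0,4.5],
    [0,0,21,0,0,0,4.5],
    [0,0,28,0,0,0,4.5],
    [0,0,35,0,0,0,4.5],
    [0,0,42,0,0,0,4.5],
    [0,0,49,0,0,0,4.5],
    [0,0,56,0,0,0,4.5],
    [0,0,63,0,0,0,4.5],
    [0,0,70,0,0,0,4.5]
  ]
}}

```text
t: 19.97
tcp_pos: [0.4105, 0.1623, 0.2363]
orientation: [-179.3, -0.2, 130.3]
ft_force: [-0.1, 0.1, 1.0]
grip_width: 0.0449
gripper_force: 0.0
```

Request:
{"api": "arm_command", "payload": {
  "commands": [
    [0,0,7,0,0,0,4.5],
    [0,0,14,0,0,0,4.5],
    [0,0,21,0,0,0,4.5],
    [0,0,28,0,0,0,4.5],
    [0,0,35,0,0,0,4.5],
    [0,0,41,0,0,0,4.5],
    [0,0,41,0,0,0,4.5],
    [0,0,41,0,0,0,4.5],
    [0,0,41,0,0,0,4.5],
    [0,0,41,0,0,0,4.5]
  ]
}}

```text
t: 20.8
tcp_pos: [0.4103, 0.1636, 0.2365]
orientation: [-179.4, 0.4, 90.0]
ft_force: [0.0, 0.1, -0.8]
grip_width: 0.0449
gripper_force: 0.0
```

```bash
python3 - <<'E'
from fit import *
s=observe(); print(s["tcp_pos"],s["orientation"],s["joints"].round(1))
E
```

```text
[0.41025161 0.16360044 0.23649652] [-179.40987981    0.36324566   89.97640092] [  7.6   7.8 -40.1 115.9   5.9  58.9 -35.4]
```

Request:
{"api": "arm_command", "payload": {
  "commands": [
    [0,4,0,0,0,0,4.5],
    [0,8,0,0,0,0,4.5],
    [0,12,0,0,0,0,4.5],
    [0,16,0,0,0,0,4.5],
    [0,20,0,0,0,0,4.5],
    [0,24,0,0,0,0,4.5],
    [0,28,0,0,0,0,4.5],
    [0,33,0,0,0,0,4.5],
    [0,37,0,0,0,0,4.5],
    [0,37,0,0,0,0,4.5]
  ]
}}

```text
t: 21.63
tcp_pos: [0.4101, 0.1617, 0.2352]
orientation: [-179.1, -36.8, 89.1]
ft_force: [-0.5, -0.2, -0.4]
grip_width: 0.0448
gripper_force: 0.0
```

```bash
cat > tplan.py <<'E'
from fit import *
import sys
def tgoal(X,lean,back=0.0,yaw=90):
    "TCP X, yaw about z after leaning so the body goes to -tool x"
    R=Ro.from_euler("z",yaw,degrees=True)*Ro.from_euler("x",180,degrees=True)*Ro.from_rotvec([0,lean,0],degrees=True)
    s=observe(); Rs=toolR(s); d=R.apply([0,0,1]); g=np.array(X)-back*d
    print("tool z",d.round(2),"shift",np.round(Rs.inv().apply(g-s["tcp_pos"])*100,2),"turn",np.round((Rs.inv()*R).as_rotvec(degrees=True),1))
E
python3 - <<'E'
from tplan import *
s=observe(); print(s["tcp_pos"],s["orientation"],s["joints"].round(1))
tgoal([.3513,.2855,.0305],37,.09)
E
```

```text
[0.41010337 0.16166598 0.2352033 ] [-179.12109298  -36.76511222   89.14377984] [ 31.5   9.7 -37.4 124.1 -40.2  52.4  20.4]
tool z [ 0.   0.6 -0.8] shift [-2.44 -5.76 14.85] turn [-0.4  0.2 -0.7]
```

Request:
{"api": "arm_command", "payload": {
  "commands": [
    [0,0,0,-0.3,-1,1,4.5],
    [0,0,0,-0.8,-2,3,4.5],
    [0,0,0,-1.2,-3,5.5,4.5],
    [0,0,0,-1.6,-4,8,4.5],
    [0,0,0,-2,-5,10.5,4.5],
    [-0.4,0.2,-0.7,-2.4,-5.8,13,4.5],
    [-0.4,0.2,-0.7,-2.4,-5.8,14.8,4.5],
    [-0.4,0.2,-0.7,-2.4,-5.8,14.8,4.5],
    [-0.4,0.2,-0.7,-2.4,-5.8,14.8,4.5],
    [-0.4,0.2,-0.7,-2.4,-5.8,14.8,4.5]
  ]
}}

```text
t: 22.47
tcp_pos: [0.3519, 0.2334, 0.105]
orientation: [179.7, -36.8, 90.5]
ft_force: [0.4, -0.3, 0.8]
grip_width: 0.0454
gripper_force: 0.0
```

```bash
python3 - <<'E'
from tplan import *
for i in range(3): wrist()
s=observe(); print(s["tcp_pos"],s["ft_force"],s["orientation"],s["joints"].round(1))
p=wrist("c2")
q,c=fit([p],"lid_small_round",[.351,.276,0,0],False); print(q,c)
tgoal([.3513,.2855,.0305],37,.0)
E
```

```text
[0.35219266 0.23283783 0.10488504] [-0.20407516 -0.19209736 -0.05345694] [179.61930504 -36.78014264  90.41360948] [ 25.3  22.6 -45.8 136.9 -52.3  24.3  31.5]
[0.35128575 0.27474377 0.         0.        ] 0.037406958002064616
tool z [ 0.   0.6 -0.8] shift [-0.23 -0.09  9.1 ] turn [0.1 0.2 0.3]
```

View pics/c2.png

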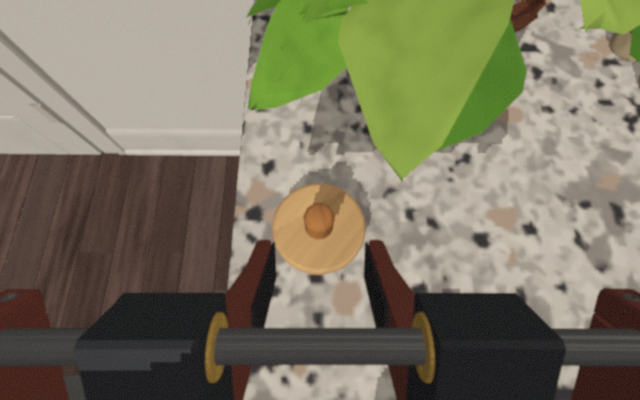

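```bash
python3 - <<'E'
from tplan import *
a,b=[pickle.load(open(f"w{i}.pkl","rb")) for i in (3,4)]; p=wrist(); T=np.linalg.inv(p["Twc"]); 
r=[(o,d[0]) for o,d in (ray(a,[[201.3,205]]),ray(b,[[156,203.5]]),ray(p,[[402,178]]))]
X=tri(r); print(X.round(4),[(proj(q,X)).round(1) for q in (a,b,p)])
tgoal([.3513,.285,.0305],37,.0)
E
```

```text
[0.389  0.2638 0.1379] [array([[201.6, 204.6]]), array([[156.3, 203.8]]), array([[402. , 176.7]])]
tool z [ 0.   0.6 -0.8] shift [-0.26 -0.07  9.06] turn [0.1 0.2 0.3]
```

Leaf tip confirmed (z 0.138); about 1 cm of clearance. Going in.

Request:
{"api": "arm_command", "payload": {
  "commands": [
    [0,0,0,-0.3,0,1.5,4.5],
    [0,0,0,-0.3,-0.1,3,4.5],
    [0,0,0,-0.3,-0.1,4.5,4.5],
    [0,0,0,-0.3,-0.1,6,4.5],
    [0,0,0,-0.3,-0.1,7,4.5],
    [0,0,0,-0.3,-0.1,8,4.5],
    [0,0,0,-0.3,-0.1,8.6,4.5],
    [0,0,0,-0.3,-0.1,9,4.5],
    [0,0,0,-0.3,-0.1,9,4.5],
    [0,0,0,-0.3,-0.1,9,4.5]
  ]
}}

```text
t: 23.55
tcp_pos: [0.3512, 0.2843, 0.0314]
orientation: [179.9, -36.8, 90.2]
ft_force: [-0.0, -0.5, 0.3]
grip_width: 0.0449
gripper_force: 0.0
```

```bash
python3 - <<'E'
from tplan import *
for i in range(3): wrist()
s=observe(); print(s["tcp_pos"],s["ft_force"],s["orientation"],s["joints"].round(1))
tgoal([.3513,.285,.0305],37,.0)
E
```

```text
[0.35112074 0.28406857 0.03150558] [0.71005048 0.14935255 0.7115451 ] [179.89295949 -36.81119754  90.26525277] [ 15.9  35.8 -45.4 137.1 -78.2   9.7  56.7]
tool z [ 0.   0.6 -0.8] shift [0.01 0.02 0.14] turn [-0.1  0.2  0.2]
```

Request:
{"api": "arm_command", "payload": {
  "commands": [
    [0,0,0,0,0,0,3],
    [0,0,0,0,0,0,0],
    [0,0,0,0,0,0,0],
    [0,0,0,0,0,0,0],
    [0,0,0,0,0,0,0],
    [0,0,0,0,0,0,0],
    [0,0,0,0,0,0,0],
    [0,0,0,0,0,-0.5,0],
    [0,0,0,0,0,-1.5,0],
    [0,0,0,0,0,-2.5,0]
  ],
  "squeeze": 25
}}

```text
t: 24.53
tcp_pos: [0.3501, 0.2693, 0.0512]
orientation: [-180.0, -36.8, 90.3]
ft_force: [0.2, 0.6, -1.6]
grip_width: 0.0217
gripper_force: 25.0
```

Request:
{"api": "arm_command", "payload": {
  "commands": [
    [0,0,0,0,0,-1.5,0],
    [0,0,0,0,0,-3,0],
    [0,0,0,0,0,-5,0],
    [0,0,0,0,0,-7,0],
    [0,0,0,0,0,-9,0],
    [0,0,0,0,1,-11,0],
    [0,0,0,0,2,-13,0],
    [0,0,0,0,3,-14.5,0],
    [0,0,0,0,4,-16,0],
    [0,0,0,0,5,-16,0]
  ]
}}

```text
t: 25.37
tcp_pos: [0.4027, 0.1724, 0.1808]
orientation: [179.7, -36.7, 90.4]
ft_force: [0.3, 0.2, -1.1]
grip_width: 0.0215
gripper_force: 25.0
```

```bash
python3 - <<'E'
from tplan import *
for i in range(3): wrist()
s=observe(); print(s["tcp_pos"],s["ft_force"],s["orientation"],s["joints"].round(1),s["grip_width"],s["gripper_force"])
wrist("c3")
plan([.44,.1,.2],90)
E
```

```text
[0.40092105 0.17432705 0.17881053] [-0.86284507  1.0357746  -1.39727071] [179.93786879 -36.82635285  90.3790879 ] [ 16.3  12.7 -23.5 129.2 -47.2  45.4  29.7] 0.022356149677395767 24.9997678399086
to [0.44, 0.1, 0.2] 90 shift cm [-4.69  3.96 -6.21] turn [ -0.2 -36.8   0.4]
```

View pics/c3.png

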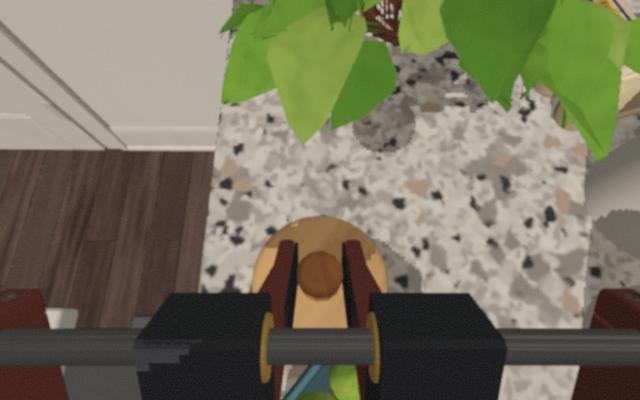

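```bash
python3 - <<'E'
from tplan import *
tgoal([.479,-.0215,.13],36.8); tgoal([.479,-.0215,.17],36.8)
E
```

```text
tool z [ 0.   0.6 -0.8] shift [-18.63   7.78  -7.9 ] turn [-0.3 -0.   0.3]
tool z [ 0.   0.6 -0.8] shift [-16.23   7.78 -11.11] turn [-0.3 -0.   0.3]
```

Request:
{"api": "arm_command", "payload": {
  "commands": [
    [0,0,0,-2,1,-1.4,0],
    [0,0,0,-4,2,-2.8,0],
    [0,0,0,-6.5,3,-4.4,0],
    [0,0,0,-9,4.3,-6.2,0],
    [0,0,0,-11.5,5.6,-8,0],
    [0,0,0,-14,6.8,-9.6,0],
    [0,0,0,-16.2,7.8,-11.1,0],
    [0,0,0,-17.4,7.8,-9.5,0],
    [0,0,0,-18.6,7.8,-7.9,0],
    [0,0,0,-18.6,7.8,-7.9,0]
  ]
}}

```text
t: 26.4
tcp_pos: [0.4773, -0.0208, 0.1276]
orientation: [-179.6, -37.0, 90.1]
ft_force: [-1.1, -0.3, -0.4]
grip_width: 0.0219
gripper_force: 25.0
```

```bash
python3 - <<'E'
from tplan import *
for i in range(4): wrist()
s=observe(); print(s["tcp_pos"],s["ft_force"],s["orientation"],s["joints"].round(1))
t=get_image("side"); w=wrist()
u=proj(t,[[.479,-.03,.08]])[0].astype(int); r=60
cv2.imwrite("pics/c4.png",np.hstack([cv2.resize(t["image"][u[1]-r:u[1]+r,u[0]-r:u[0]+r],(400,400),interpolation=2)[:,:,::-1],cv2.resize(w["image"],(400,400))[:,:,::-1]]))
# lid pose from wrist view: visible plate, level assumption
q,c=fit([w],"lid_small_round",[s["tcp_pos"][0],s["tcp_pos"][1]-.009,s["tcp_pos"][2]-.0315,0],False); print(q,c)
tgoal([.479,-.0215,.0915],36.8)
E
```

```text
[ 0.48003279 -0.02117038  0.13185824] [-0.09132129 -0.08181566 -0.33339476] [179.8956192  -36.84129975  90.43594008] [ 28.5  26.5 -13.  115.6 -36.2  56.1  42. ]
[ 0.47984959 -0.01976355  0.10035824  0.        ] 0.47097584750351995
tool z [ 0.   0.6 -0.8] shift [-2.42 -0.16  3.27] turn [-0.1  0.   0.4]
```

View pics/c4.png

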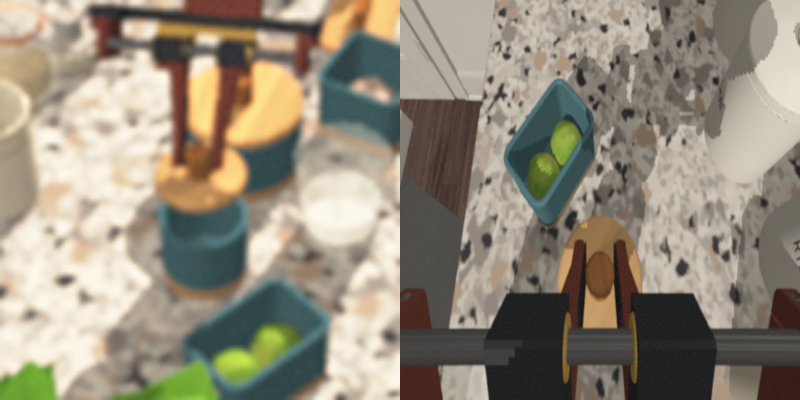

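Request:
{"api": "arm_command", "payload": {
  "commands": [
    [0,0,0,-0.6,-0.1,0.8,0],
    [0,0,0,-1.2,-0.1,1.6,0],
    [0,0,0,-1.5,-0.1,2.0,0],
    [0,0,0,-1.8,-0.1,2.4,0],
    [0,0,0,-2.0,-0.1,2.7,0],
    [0,0,0,-2.2,-0.1,2.95,0],
    [0,0,0,-2.3,-0.1,3.1,0],
    [0,0,0,-2.4,-0.1,3.2,0],
    [0,0,0,-2.4,-0.1,3.25,0],
    [0,0,0,-2.4,-0.1,3.25,0]
  ]
}}

```text
t: 27.53
tcp_pos: [0.4793, -0.0219, 0.0912]
orientation: [179.9, -36.8, 90.4]
ft_force: [-1.2, -1.4, 2.2]
grip_width: 0.0223
gripper_force: 25.0
```

```bash
python3 - <<'E'
from tplan import *
for i in range(2): wrist()
s=observe(); print(s["tcp_pos"],s["ft_force"],s["ft_torque"],s["orientation"])
E
```

```text
[ 0.47927824 -0.02195907  0.09119757] [-0.84089795 -1.82030928  2.88775777] [-0.40584531  0.22341595  0.15033194] [179.87509747 -36.79672419  90.37615935]
```

Request:
{"api": "arm_command", "payload": {
  "commands": [
    [0,0,0,0,0,0,2.6],
    [0,0,0,0,0,0,4.5],
    [0,0,0,0,0,0,4.5],
    [0,0,0,0,0,0,4.5],
    [0,0,0,0,0,-1,4.5],
    [0,0,0,0,0,-3,4.5],
    [0,0,0,0,0,-6,4.5],
    [0,0,0,0,0,-9,4.5],
    [0,0,0,0,0,-12,4.5],
    [0,0,0,0,0,-14,4.5]
  ]
}}

```text
t: 28.47
tcp_pos: [0.48, -0.1083, 0.2056]
orientation: [179.7, -36.7, 90.3]
ft_force: [0.5, 0.1, -0.1]
grip_width: 0.045
gripper_force: 0.0
```

```bash
python3 - <<'E'
from tplan import *
for i in range(4): wrist()
s=observe(); print(s["tcp_pos"],s["joints"].round(1)); w=wrist()
for z in (.055,.06,.065,.07): print(z,fit([w],"lid_small_round",[.479,-.0305,z,0],False))
plan([.38,-.3665,.16],0); plan([.38,-.37,.25],90)
cv2.imwrite("pics/c5.png",w["image"][:,:,::-1])
E
```

```text
[ 0.47944518 -0.10584141  0.20318589] [ 33.6  23.4  -9.1 107.9 -31.6  69.2  41.8]
0.055 (array([ 0.47906794, -0.02976004,  0.055     ,  0.        ]), np.float64(0.016380048245272727))
0.06 (array([ 0.47902307, -0.03047559,  0.06      ,  0.        ]), np.float64(0.043518250198440245))
0.065 (array([ 0.47928789, -0.03154011,  0.065     ,  0.        ]), np.float64(0.07216091701189031))
0.07 (array([ 0.47907472, -0.03273023,  0.07      ,  0.        ]), np.float64(0.10083725116350672))
to [0.38, -0.3665, 0.16] 0 shift cm [-23.43 -10.06 -12.24] turn [-28.9 -28.8  86.9]
to [0.38, -0.37, 0.25] 90 shift cm [-18.31 -10.05 -19.65] turn [ -0.1 -36.8   0.3]
```

Request:
{"api": "arm_command", "payload": {
  "commands": [
    [0,-4,0,-1.8,-1,-2,4.5],
    [0,-8,0,-3.6,-2,-4,4.5],
    [0,-12,0,-5.5,-3,-6,4.5],
    [0,-16,0,-7.5,-4,-8,4.5],
    [0,-20,0,-9.5,-5.2,-10.2,4.5],
    [0,-24,0,-11.5,-6.4,-12.4,4.5],
    [0,-28,0,-13.5,-7.5,-14.5,4.5],
    [0,-32,0,-15.3,-8.6,-16.6,4.5],
    [0,-36.8,0,-17,-9.5,-18.4,4.5],
    [0,-36.8,0,-18.3,-10,-19.6,4.5]
  ]
}}

```text
t: 29.55
tcp_pos: [0.3804, -0.3687, 0.2498]
orientation: [180.0, 0.1, 90.5]
ft_force: [0.1, 1.7, 0.1]
grip_width: 0.0447
gripper_force: 0.0
```

```bash
python3 - <<'E'
from tplan import *
for i in range(5): wrist()
s=observe(); print(s["tcp_pos"],s["joints"].round(1),s["orientation"]); w=wrist(); pickle.dump(w,open("w5.pkl","wb"))
q,c=fit([w],"lid_oblong",[.38,-.3675,0,np.radians(85.8)],False); print(q[:2],np.degrees(q[3]),c)
y=np.degrees(q[3]); plan([q[0],q[1],.1],y); plan([q[0],q[1],.024],y)
E
```

```text
[ 0.38109445 -0.36849326  0.24901098] [ 35.4  12.2   2.3 107.2  -0.7  60.7  38.3] [ 1.79997734e+02 -1.37247628e-01  9.03817392e+01]
[ 0.38054992 -0.36802378] 85.99744267521763 0.06072644721906928
to [np.float64(0.3805499198860275), np.float64(-0.3680237815868673), 0.1] 85.99744267521763 shift cm [ 0.02 -0.07 14.91] turn [ 0.  -0.1  4.4]
to [np.float64(0.3805499198860275), np.float64(-0.3680237815868673), 0.024] 85.99744267521763 shift cm [ 0.   -0.08 22.51] turn [ 0.  -0.1  4.4]
```

Request:
{"api": "arm_command", "payload": {
  "commands": [
    [0,0,2,0,-0.1,3,4.5],
    [0,0,4.4,0,-0.1,6,4.5],
    [0,0,4.4,0,-0.1,9,4.5],
    [0,0,4.4,0,-0.1,12,4.5],
    [0,0,4.4,0,-0.1,15,4.5],
    [0,0,4.4,0,-0.1,18,4.5],
    [0,0,4.4,0,-0.1,20.5,4.5],
    [0,0,4.4,0,-0.1,22,4.5],
    [0,0,4.4,0,-0.1,22.5,4.5],
    [0,0,4.4,0,-0.1,22.5,4.5]
  ]
}}

```text
t: 30.68
tcp_pos: [0.3798, -0.3686, 0.0237]
orientation: [-179.9, -0.1, 86.0]
ft_force: [0.6, 0.4, 0.4]
grip_width: 0.0447
gripper_force: 0.0
```

Request:
{"api": "arm_command", "payload": {
  "commands": [
    [0,0,0,0,0,0,3],
    [0,0,0,0,0,0,0],
    [0,0,0,0,0,0,0],
    [0,0,0,0,0,0,0],
    [0,0,0,0,0,0,0],
    [0,0,0,0,0,0,0],
    [0,0,0,0,0,0,0],
    [0,0,0,0,0,0,0],
    [0,0,0,0,0,-0.5,0],
    [0,0,0,0,0,-1,0]
  ],
  "squeeze": 25
}}

```text
t: 31.52
tcp_pos: [0.3797, -0.3699, 0.0352]
orientation: [180.0, -0.0, 85.9]
ft_force: [-0.2, -0.2, -1.1]
grip_width: 0.0137
gripper_force: 25.0
```

```bash
python3 - <<'E'
from tplan import *
s=observe(); print(s["tcp_pos"],s["ft_force"],s["orientation"],s["grip_width"],s["joints"].round(1))
plan([.4163,.0855,.17],50.4); plan([.45,-.2,.2],70)
E
```

```text
[ 0.37972644 -0.36988051  0.03517708] [-0.17456125 -0.15728045 -1.08418763] [ 1.79970115e+02 -4.22105567e-02  8.59026546e+01] 0.013705865074900257 [ 36.1  28.8   1.9 117.1  -1.7  34.1  35. ]
to [0.4163, 0.0855, 0.17] 50.4 shift cm [ 45.69   0.4  -13.45] turn [ 0.  -0.1 35.5]
to [0.45, -0.2, 0.2] 70 shift cm [ 17.46   5.8  -16.47] turn [ 0.  -0.  15.9]
```

Request:
{"api": "arm_command", "payload": {
  "commands": [
    [0,0,0,0,0,-3.5,0],
    [0,0,0,0,0,-7,0],
    [0,0,0,1,0,-10.5,0],
    [0,0,1,3,1,-13.5,0],
    [0,0,3,6,2,-16.5,0],
    [0,0,5,9.5,3,-16.5,0],
    [0,0,8,13,4,-16.5,0],
    [0,0,11,16.5,5,-16.5,0],
    [0,0,14,20,5.5,-16.5,0],
    [0,0,17,23.5,6,-16.5,0]
  ]
}}

```text
t: 32.35
tcp_pos: [0.4565, -0.1383, 0.2007]
orientation: [179.9, -0.0, 68.8]
ft_force: [1.0, 0.9, -0.8]
grip_width: 0.0137
gripper_force: 25.0
```

```bash
python3 - <<'E'
from tplan import *
for i in range(2): wrist()
s=observe(); print(s["tcp_pos"],s["grip_width"])
plan([.4163,.0855,.14],50.4)
E
```

```text
[ 0.45769041 -0.13389744  0.20063423] 0.013856628654547041
to [0.4163, 0.0855, 0.14] 50.4 shift cm [ 19.05 -11.62   6.1 ] turn [ 0.  -0.2 18.9]
```

Request:
{"api": "arm_command", "payload": {
  "commands": [
    [0,0,2,3,-1.8,0,0],
    [0,0,5,6,-3.7,0,0],
    [0,0,8,9,-5.5,0,0],
    [0,0,11,12,-7.4,0,0],
    [0,0,14,15,-9.2,1,0],
    [0,0,17,17.5,-10.7,2.5,0],
    [0,0,18.9,19,-11.6,4.5,0],
    [0,0,18.9,19,-11.6,6,0],
    [0,0,18.9,19,-11.6,6,0],
    [0,0,18.9,19,-11.6,6,0]
  ]
}}

```text
t: 33.28
tcp_pos: [0.4162, 0.0781, 0.14]
orientation: [180.0, 0.0, 50.0]
ft_force: [-0.2, -0.0, -1.1]
grip_width: 0.0139
gripper_force: 25.0
```

```bash
python3 - <<'E'
from tplan import *
for i in range(3): wrist()
s=observe(); print(s["tcp_pos"],s["ft_force"],s["orientation"],s["joints"].round(1))
t=get_image("top"); w=wrist()
u=proj(t,[[.416,.0855,.08]])[0].astype(int); r=40
cv2.imwrite("pics/d1.png",np.hstack([cv2.resize(t["image"][u[1]-r:u[1]+r,u[0]-r:u[0]+r],(400,400),interpolation=2)[:,:,::-1],cv2.resize(w["image"],(400,400))[:,:,::-1]]))
plan([.4163,.0855,.0837],50.4)
E
```

```text
[0.41765527 0.07820017 0.14120677] [ 0.41618719 -0.01310986 -0.95247764] [ 1.79876603e+02 -1.21040340e-01  4.99074691e+01] [ -7.5  10.7 -12.8 125.8   3.5  43.6 -62.7]
to [0.4163, 0.0855, 0.0837] 50.4 shift cm [ 0.45 -0.57  5.74] turn [ 0.1 -0.1 -0.5]
```

View pics/d1.png

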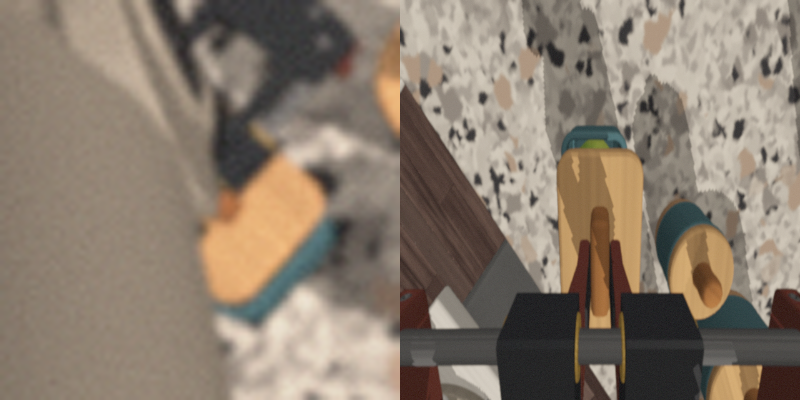

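The lid lies in line with the oblong jar and needs about 7 mm of sideways correction. I have used up my picture views, so from here I rely on numbers only.

Request:
{"api": "arm_command", "payload": {
  "commands": [
    [0,0,-0.3,0.3,-0.4,0,0],
    [0,0,-0.3,0.4,-0.6,1,0],
    [0,0,-0.3,0.4,-0.6,2,0],
    [0,0,-0.3,0.4,-0.6,3,0],
    [0,0,-0.3,0.4,-0.6,3.5,0],
    [0,0,-0.3,0.4,-0.6,3.5,0],
    [0,0,-0.3,0.4,-0.6,3.5,0],
    [0,0,-0.3,0.4,-0.6,3.5,0],
    [0,0,-0.3,0.4,-0.6,3.5,0],
    [0,0,-0.3,0.4,-0.6,3.5,0]
  ]
}}

```text
t: 34.37
tcp_pos: [0.4151, 0.086, 0.1057]
orientation: [179.9, -0.1, 50.3]
ft_force: [0.1, 0.2, -0.7]
grip_width: 0.0142
gripper_force: 25.0
```

```bash
python3 - <<'E'
from tplan import *
for i in range(3): wrist()
s=observe(); print(s["tcp_pos"],s["ft_force"],s["orientation"])
plan([.4163,.0855,.0837],50.4)
E
```

```text
[0.41492146 0.08591986 0.10545523] [0.25702815 0.01450372 0.43510813] [ 1.79925773e+02 -7.49748381e-02  5.03009394e+01]
to [0.4163, 0.0855, 0.0837] 50.4 shift cm [0.05 0.13 2.18] turn [ 0.1 -0.1 -0.1]
```

Request:
{"api": "arm_command", "payload": {
  "commands": [
    [0,0,0,0,0.1,0.4,0],
    [0,0,0,0,0.1,0.8,0],
    [0,0,0,0,0.1,1.1,0],
    [0,0,0,0,0.1,1.4,0],
    [0,0,0,0,0.1,1.7,0],
    [0,0,0,0,0.1,1.9,0],
    [0,0,0,0,0.1,2.1,0],
    [0,0,0,0,0.1,2.2,0],
    [0,0,0,0,0.1,2.2,0],
    [0,0,0,0,0.1,2.2,0]
  ]
}}

```text
t: 35.35
tcp_pos: [0.4158, 0.0856, 0.0849]
orientation: [179.9, -0.1, 50.3]
ft_force: [-8.5, -1.6, 27.2]
grip_width: 0.0138
gripper_force: 25.0
```

```bash
python3 - <<'E'
from tplan import *
s=observe(); print(s["tcp_pos"],s["ft_force"],s["ft_torque"],s["orientation"])
E
```

```text
[0.41578586 0.08560535 0.08492319] [-8.54747412 -1.58765084 27.23275787] [-0.25103517  1.88695929  0.09806899] [ 1.79912851e+02 -5.83721790e-02  5.03185661e+01]
```

Request:
{"api": "arm_command", "payload": {
  "commands": [
    [0,0,0,0,0,-0.1,0],
    [0,0,0,0,0,-0.1,2],
    [0,0,0,0,0,-0.1,4],
    [0,0,0,0,0,-0.1,4],
    [0,0,0,0,0,-0.1,4],
    [0,0,0,0,0,-1,4],
    [0,0,0,0,0,-4,4],
    [0,0,0,0,0,-8,4],
    [0,0,0,0,0,-12,4],
    [0,0,0,0,0,-14,4]
  ]
}}

```text
t: 36.18
tcp_pos: [0.4169, 0.0859, 0.228]
orientation: [179.8, -0.3, 50.3]
ft_force: [0.4, -0.0, -0.0]
grip_width: 0.0404
gripper_force: 0.0
```

```bash
python3 - <<'E'
from fit import *
for i in range(4): wrist()
s=observe(); print(s["tcp_pos"],s["orientation"],s["ft_force"]); w=wrist(); pickle.dump(w,open("w6.pkl","wb"))
def rbox(a,b,z,r=.013): return np.vstack([disc(r,z)+[i*(a/2-r),j*(b/2-r),0] for i in(-1,1) for j in (-1,1)])
fp["square"]=lambda z:rbox(.084,.084,z); fp["oblong"]=lambda z:rbox(.104,.07,z)
for z in (.055,.06,.065,.07):
    q,c=fit([w],"lid_oblong",[.416,.0855,z,np.radians(50)],False); print(z,q[:2].round(4),np.degrees(q[3]).round(1),round(c,4))
E
```

```text
[0.41533524 0.08517044 0.22351733] [ 1.79902998e+02 -9.42862876e-02  5.02999424e+01] [ 0.00971753 -0.59961652 -0.26839697]
0.055 [0.417 0.086] 50.6 0.0126
0.06 [0.4174 0.0864] 50.8 0.031
0.065 [0.4173 0.0868] 50.2 0.0582
0.07 [0.418  0.0867] 50.2 0.0871
```

Request:
{"api": "arm_command", "payload": {
  "commands": [
    [0,0,0,0.1,0,2,0],
    [0,0,0,0.1,0,5,0],
    [0,0,0,0.1,0,8,0],
    [0,0,0,0.1,0,10,0],
    [0,0,0,0.1,0,11,0],
    [0,0,0,0.1,0,11.5,0],
    [0,0,0,0.1,0,11.6,0],
    [0,0,0,0.1,0,11.6,0],
    [0,0,0,0.1,0,11.6,0],
    [0,0,0,0.1,0,11.6,0]
  ]
}}

```text
t: 37.27
tcp_pos: [0.4162, 0.0861, 0.1073]
orientation: [179.9, -0.1, 50.3]
ft_force: [0.1, -0.0, 0.1]
grip_width: 0.0003
gripper_force: 0.0
```

Request:
{"api": "arm_command", "payload": {
  "commands": [
    [0,0,0,0,0,0.05,0],
    [0,0,0,0,0,0.1,0],
    [0,0,0,0,0,0.15,0],
    [0,0,0,0,0,0.2,0],
    [0,0,0,0,0,0.25,0],
    [0,0,0,0,0,0.3,0],
    [0,0,0,0,0,0.3,0],
    [0,0,0,0,0,0.3,0],
    [0,0,0,0,0,0.3,0],
    [0,0,0,0,0,0.3,0]
  ]
}}

```text
t: 38.1
tcp_pos: [0.4163, 0.0861, 0.1053]
orientation: [179.9, -0.1, 50.3]
ft_force: [-4.6, -1.4, 15.0]
grip_width: 0.0005
gripper_force: 7.6
```

```bash
python3 - <<'E'
from tplan import *
s=observe(); print(s["tcp_pos"],s["ft_force"])
E
```

```text
[0.41633877 0.08606598 0.10527796] [-4.59974533 -1.44678247 14.99647789]
```

```bash
python3 - <<'E'
from tplan import *
plan([.483,-.457,.25],76.5)
E
```

```text
to [0.483, -0.457, 0.25] 76.5 shift cm [-37.51  39.84 -14.45] turn [  0.1  -0.  -26.2]
```

Request:
{"api": "arm_command", "payload": {
  "commands": [
    [0,0,0,0,0,-3,2],
    [0,0,0,0,0,-6.5,4],
    [0,0,-2,-1,1,-10,4.5],
    [0,0,-4,-3,3.2,-12.5,4.5],
    [0,0,-6,-5.7,6,-14.5,4.5],
    [0,0,-9,-8.4,8.9,-14.5,4.5],
    [0,0,-12,-11.1,11.8,-14.5,4.5],
    [0,0,-15,-13.8,14.6,-14.5,4.5],
    [0,0,-18,-16.5,17.5,-14.5,4.5],
    [0,0,-21,-19.2,20.4,-14.5,4.5]
  ]
}}

```text
t: 38.93
tcp_pos: [0.4501, -0.194, 0.2495]
orientation: [179.9, -0.0, 71.5]
ft_force: [0.4, 0.7, -0.5]
grip_width: 0.0448
gripper_force: 0.0
```

```bash
python3 - <<'E'
from tplan import *
for i in range(2): wrist()
print(observe()["tcp_pos"]); plan([.483,-.457,.25],76.5)
E
```

```text
[ 0.44972974 -0.19857776  0.24926529]
to [0.483, -0.457, 0.25] 76.5 shift cm [-2.333e+01  1.161e+01 -1.000e-02] turn [ 0.1  0.1 -5.6]
```

Request:
{"api": "arm_command", "payload": {
  "commands": [
    [0,0,-1,-3,1.5,0,4.5],
    [0,0,-2,-6,3,0,4.5],
    [0,0,-3,-9,4.5,0,4.5],
    [0,0,-4,-12.5,6,0,4.5],
    [0,0,-5,-16,8,0,4.5],
    [0,0,-5.6,-19,9.5,0,4.5],
    [0,0,-5.6,-22,11,0,4.5],
    [0,0,-5.6,-23.3,11.6,0,4.5],
    [0,0,-5.6,-23.3,11.6,0,4.5],
    [0,0,-5.6,-23.3,11.6,0,4.5]
  ]
}}

```text
t: 39.87
tcp_pos: [0.4855, -0.4495, 0.2485]
orientation: [180.0, -0.1, 76.8]
ft_force: [-0.0, -0.1, 0.2]
grip_width: 0.0448
gripper_force: 0.0
```

```bash
python3 - <<'E'
from tplan import *
for i in range(5): wrist()
s=observe(); print(s["tcp_pos"],s["joints"].round(1),s["orientation"]); w=wrist(); pickle.dump(w,open("w7.pkl","wb"))
for y in (72,80):
    q,c=fit([w],"lid_square",[.483,-.457,0,np.radians(y)],False); print(q[:2],np.degrees(q[3]),c)
print(landmark_of(w,"salt_shaker")[:1])
y=np.degrees(q[3]); plan([q[0],q[1],.024],y)
E
```

```text
[ 0.48607549 -0.44827743  0.24957016] [31.5 24.8  8.1 89.9 -3.8 65.5 27.5] [ 1.79906231e+02 -5.96127973e-02  7.70151479e+01]
[ 0.4832678  -0.45657479] 77.01563063850665 0.05426763785777655
[ 0.48335104 -0.4563371 ] 77.00592481282122 0.05399126800681753
[{'at': [0.3874, -0.4653, -0.001], 'confidence': 0.77}]
to [np.float64(0.4833510395319399), np.float64(-0.4563370951888948), 0.024] 77.00592481282122 shift cm [-0.8  -0.12 22.56] turn [ 0.1 -0.  -0. ]
```

Request:
{"api": "arm_command", "payload": {
  "commands": [
    [0,0,0,-0.4,-0.1,3,4.5],
    [0,0,0,-0.8,-0.1,6,4.5],
    [0,0,0,-0.8,-0.1,9,4.5],
    [0,0,0,-0.8,-0.1,12,4.5],
    [0,0,0,-0.8,-0.1,15,4.5],
    [0,0,0,-0.8,-0.1,18,4.5],
    [0,0,0,-0.8,-0.1,20.5,4.5],
    [0,0,0,-0.8,-0.1,22,4.5],
    [0,0,0,-0.8,-0.1,22.5,4.5],
    [0,0,0,-0.8,-0.1,22.5,4.5]
  ]
}}

```text
t: 41.05
tcp_pos: [0.4825, -0.4565, 0.0231]
orientation: [-180.0, -0.1, 76.9]
ft_force: [0.4, -0.1, 0.4]
grip_width: 0.0448
gripper_force: 0.0
```

Request:
{"api": "arm_command", "payload": {
  "commands": [
    [0,0,0,0,0,0,4.5],
    [0,0,0,0,0,0,3],
    [0,0,0,0,0,0,0],
    [0,0,0,0,0,0,0],
    [0,0,0,0,0,0,0],
    [0,0,0,0,0,0,0],
    [0,0,0,0,0,0,0],
    [0,0,0,0,0,0,0],
    [0,0,0,0,0,0,0],
    [0,0,0,0,0,0,0]
  ],
  "squeeze": 25
}}

```text
t: 41.88
tcp_pos: [0.484, -0.4582, 0.0259]
orientation: [179.8, 0.0, 76.9]
ft_force: [-0.6, -0.1, 6.5]
grip_width: 0.04
gripper_force: 25.0
```

```bash
python3 - <<'E'
from tplan import *
s=observe(); print(s["tcp_pos"],s["ft_force"],s["orientation"],s["grip_width"],s["gripper_force"])
plan([.356,-.2375,.16],69.5)
E
```

```text
[ 0.48396058 -0.45815964  0.02594105] [-0.56169313 -0.0586591   6.52289614] [1.79788758e+02 3.26800087e-02 7.69022782e+01] 0.0399888015347267 25.004785358905792
to [0.356, -0.2375, 0.16] 69.5 shift cm [ 18.58 -17.41 -13.48] turn [0.2 0.  7.4]
```

Request:
{"api": "arm_command", "payload": {
  "commands": [
    [0,0,0,0,0,-1,0],
    [0,0,0,0,0,-3,0],
    [0,0,0,0,0,-5,0],
    [0,0,0,0,0,-7,0],
    [0,0,0,0,0,-10,0],
    [0,0,0,0,0,-13,0],
    [0,0,0,0,0,-15,0],
    [0,0,0,0,0,-16,0],
    [0,0,0,0,0,-16,0],
    [0,0,0,0,0,-16,0]
  ]
}}

```text
t: 42.72
tcp_pos: [0.4825, -0.4572, 0.1839]
orientation: [179.9, -0.0, 76.9]
ft_force: [-0.7, -0.7, -1.4]
grip_width: 0.04
gripper_force: 25.0
```

```bash
python3 - <<'E'
from fit import *
for i in range(3): wrist()
s=observe(); print(s["tcp_pos"],s["ft_force"],s["orientation"],s["grip_width"],s["gripper_force"])
w=wrist(); pickle.dump(w,open("w8.pkl","wb"))
def rbox(a,b,z,r=.013): return np.vstack([disc(r,z)+[i*(a/2-r),j*(b/2-r),0] for i in(-1,1) for j in (-1,1)])
fp["square"]=lambda z:rbox(.084,.084,z)
print(s["ft_torque"]); 
# visible plate front edge in the wrist image vs predicted for a level lid hanging below the TCP
t=s["tcp_pos"]; q=[t[0],t[1],t[2]-.0245,np.radians(76.9)]
m=mask(w,"lid"); 
for lab,M in (("seen",m),("model",sil(w,"lid_square",q,np.array([0,0]),m.shape))):
    k=(M>0).copy(); k[1000:]=0; ys,xs=np.where(k)
    row=lambda u:(np.where(k[:,u*4])[0].min()/4 if k[:,u*4].any() else None)
    print(lab,[row(u) for u in (240,260,290,320,350,380,400)],"cols at",[(np.where(k[v*4])[0].min()/4,np.where(k[v*4])[0].max()/4) if k[v*4].any() else None for v in (210,220,230)])
print(w["Twc"][:3,3]-t)
tt=get_image("side"); q2,c=fit([tt],"lid_square",q,False); print("side fit z fixed",q2,q,c)
E
```

```text
[ 0.48193965 -0.45659689  0.18223106] [ 0.51165589  0.99025592 -2.10618615] [-1.79899675e+02 -1.07408125e-01  7.69084198e+01] 0.03985344624835697 24.996080696582794
[ 0.02076752 -0.11342099 -0.01499702]
seen [np.float64(185.75), np.float64(170.5), np.float64(169.75), np.float64(169.5), np.float64(169.5), np.float64(170.5), np.float64(186.75)] cols at [(np.float64(58.0), np.float64(401.0)), (np.float64(42.25), np.float64(400.0)), (np.float64(3.0), np.float64(424.5))]
model [np.float64(185.75), np.float64(172.25), np.float64(171.75), np.float64(171.75), np.float64(171.75), np.float64(172.25), np.float64(186.25)] cols at [(np.float64(236.5), np.float64(403.0)), (np.float64(237.25), np.float64(402.25)), (np.float64(238.0), np.float64(401.75))]
[0.01838164 0.07683281 0.16240322]
side fit z fixed [ 0.4801419  -0.4465027   0.15773106  1.2923472 ] [np.float64(0.4819396492693788), np.float64(-0.4565968860209891), np.float64(0.1577310553586074), np.float64(1.3421581947836396)] 0.3421330517423442
```

```bash
python3 - <<'E'
from tplan import *
plan([.356,-.2375,.13],69.5)
E
```

```text
to [0.356, -0.2375, 0.13] 69.5 shift cm [ 18.5  -17.25   5.31] turn [-0.1 -0.1  7.4]
```

Request:
{"api": "arm_command", "payload": {
  "commands": [
    [0,0,1,2.5,-2.4,0,0],
    [0,0,2,5,-4.7,0,0],
    [0,0,3,7.5,-7,0,0],
    [0,0,4,10,-9.4,0,0],
    [0,0,5,12.5,-11.7,0,0],
    [0,0,6,15,-14,0.5,0],
    [0,0,7,17,-16,1.5,0],
    [0,0,7.4,18.5,-17.2,3,0],
    [0,0,7.4,18.5,-17.2,4.5,0],
    [0,0,7.4,18.5,-17.2,5.3,0]
  ]
}}

```text
t: 43.8
tcp_pos: [0.356, -0.2369, 0.1297]
orientation: [-179.9, -0.1, 69.6]
ft_force: [-1.1, 0.4, -0.4]
grip_width: 0.0396
gripper_force: 25.0
```

```bash
python3 - <<'E'
from tplan import *
for i in range(5): wrist()
s=observe(); print(s["tcp_pos"],s["ft_force"],s["orientation"],s["joints"].round(1))
plan([.356,-.2375,.107],69.5)
w=wrist(); print([landmark_of(w,n)[:1] for n in ("jar_square","salt_shaker")])
E
```

```text
[ 0.35797611 -0.23915039  0.13155265] [ 0.39570962 -0.45972447 -1.85415498] [ 1.79880447e+02 -1.58487147e-02  6.94587296e+01] [ 20.6  11.5   5.4 126.7  -1.7  41.8   6.6]
to [0.356, -0.2375, 0.107] 69.5 shift cm [ 0.08 -0.25  2.45] turn [ 0.1 -0.  -0. ]
[[{'at': [0.4677, -0.1687, 0.0616], 'confidence': 0.67}], []]
```

```bash
python3 - <<'E'
from jf import *
w=[pickle.load(open(f"w{i}.pkl","rb")) for i in (1,5,7)]
def rbox(a,b,z,r=.013): return np.vstack([disc(r,z)+[i*(a/2-r),j*(b/2-r),0] for i in(-1,1) for j in (-1,1)])
fp["square"]=lambda z:rbox(.084,.084,z)
for k in ([1],[0,1]):
  for d in (64,72):
    q,c=fit([w[i] for i in k],"jar_square",[.356,-.2375,0,np.radians(d)],len(k)>1); print(k,q[:3].round(4),np.degrees(q[3]).round(1),round(c,3))
print(proj(w[1],[[.356,-.2375,.07]]))
E
```

```text
[1] [ 0.3573 -0.2398  0.    ] 67.5 0.043
[1] [ 0.3571 -0.2392  0.    ] 67.9 0.036
[0, 1] [ 0.3581 -0.2389  0.0059] 69.1 0.04
[0, 1] [ 0.3581 -0.2389  0.0057] 68.5 0.036
[[292.43129017  34.91052479]]
```

Request:
{"api": "arm_command", "payload": {
  "commands": [
    [0,0,0,0,-0.1,1,0],
    [0,0,0,0,-0.1,2,0],
    [0,0,0.4,0,-0.1,2.6,0],
    [0,0,0.4,0,-0.1,3.1,0],
    [0,0,0.4,0,-0.1,3.5,0],
    [0,0,0.4,0,-0.1,3.9,0],
    [0,0,0.4,0,-0.1,4.2,0],
    [0,0,0.4,0,-0.1,4.4,0],
    [0,0,0.4,0,-0.1,4.5,0],
    [0,0,0.4,0,-0.1,4.5,0]
  ]
}}

```text
t: 45.03
tcp_pos: [0.3564, -0.2379, 0.0861]
orientation: [179.9, -0.0, 69.1]
ft_force: [-0.0, 0.1, -0.6]
grip_width: 0.0397
gripper_force: 25.0
```

```bash
python3 - <<'E'
from tplan import *
s=observe(); print(s["tcp_pos"],s["ft_force"],s["ft_torque"],s["orientation"])
E
```

```text
[ 0.3564369  -0.23794864  0.08609445] [-0.0099914   0.06059509 -0.5836698 ] [-0.01364359 -0.05088615  0.04046308] [ 1.79931080e+02 -3.44154102e-02  6.91060100e+01]
```

Request:
{"api": "arm_command", "payload": {
  "commands": [
    [0,0,0,0,0,0.05,0],
    [0,0,0,0,0,0.1,0],
    [0,0,0,0,0,0.15,0],
    [0,0,0,0,0,0.2,0],
    [0,0,0,0,0,0.2,0],
    [0,0,0,0,0,0.2,0],
    [0,0,0,0,0,0.2,0],
    [0,0,0,0,0,0.2,0],
    [0,0,0,0,0,0.2,0],
    [0,0,0,0,0,0.2,0]
  ]
}}

```text
t: 45.87
tcp_pos: [0.3566, -0.238, 0.0857]
orientation: [179.9, -0.1, 69.1]
ft_force: [-7.2, 3.8, 23.1]
grip_width: 0.0395
gripper_force: 25.0
```

Request:
{"api": "arm_command", "payload": {
  "commands": [
    [0,0,0,0,0,0,4.2],
    [0,0,0,0,0,0,5.5],
    [0,0,0,0,0,0,5.5],
    [0,0,0,0,0,0,5.5],
    [0,0,0,0,0,-0.5,5.5],
    [0,0,0,0,0,-2,5.5],
    [0,0,0,0,0,-4,5.5],
    [0,0,0,0,0,-6,0],
    [0,0,0,0,0,-6,0],
    [0,0,0,0,0,-6,0]
  ]
}}

```text
t: 46.7
tcp_pos: [0.3571, -0.2383, 0.145]
orientation: [179.8, -0.0, 69.1]
ft_force: [-0.0, 1.0, -0.0]
grip_width: 0.0387
gripper_force: 0.0
```

Request:
{"api": "arm_command", "payload": {
  "commands": [
    [0,0,0,0,0,0,0],
    [0,0,0,0,0,0,0],
    [0,0,0,0,0,0,0],
    [0,0,0,0,0,0,0],
    [0,0,0,0,0,1,0],
    [0,0,0,0,0,2,0],
    [0,0,0,0,0,3,0],
    [0,0,0,0,0,3.4,0],
    [0,0,0,0,0,3.5,0],
    [0,0,0,0,0,3.5,0]
  ]
}}

```text
t: 47.53
tcp_pos: [0.3562, -0.2379, 0.1089]
orientation: [180.0, -0.0, 69.1]
ft_force: [-0.1, -0.3, -0.4]
grip_width: 0.0003
gripper_force: 0.0
```

Request:
{"api": "arm_command", "payload": {
  "commands": [
    [0,0,0,0,0,0.1,0],
    [0,0,0,0,0,0.2,0],
    [0,0,0,0,0,0.3,0],
    [0,0,0,0,0,0.35,0],
    [0,0,0,0,0,0.4,0],
    [0,0,0,0,0,0.45,0],
    [0,0,0,0,0,0.48,0],
    [0,0,0,0,0,0.48,0],
    [0,0,0,0,0,0.48,0],
    [0,0,0,0,0,0.48,0]
  ]
}}

```text
t: 48.37
tcp_pos: [0.3565, -0.238, 0.1053]
orientation: [179.9, -0.0, 69.1]
ft_force: [-3.4, 1.3, 13.0]
grip_width: 0.0004
gripper_force: 6.5
```

Request:
{"api": "arm_command", "payload": {
  "commands": [
    [0,0,0,0,0,-2,0],
    [0,0,0,0,0,-5,0],
    [0,0,0,0,0,-8,0],
    [0,0,0,0,0,-12,0],
    [0,0,0,1,0,-15,0],
    [0,0,0,2,0.5,-18,0],
    [0,0,0,3,1.5,-20,0],
    [0,0,0,4,3,-21,0],
    [0,0,0,5,5,-22,0],
    [0,0,0,5,6,-22,0]
  ]
}}

```text
t: 49.2
tcp_pos: [0.4332, -0.2116, 0.3266]
orientation: [179.7, -0.1, 69.3]
ft_force: [0.5, -0.0, -0.2]
grip_width: 0.0006
gripper_force: 0.0
```

```bash
cat > fin.py <<'E'
from fit import *
import fit as F
def rbox(a,b,z,r=.013): return np.vstack([disc(r,z)+[i*(a/2-r),j*(b/2-r),0] for i in(-1,1) for j in (-1,1)])
fp["square"]=lambda z:rbox(.084,.084,z); fp["oblong"]=lambda z:rbox(.104,.07,z)
for i in range(4): wrist()
s=observe(); print(s["tcp_pos"],s["joints"].round(1),s["orientation"].round(1))
w=wrist(); pickle.dump(w,open("w9.pkl","wb")); t=get_image("side"); tp=get_image("top")
for n,q in {"lid_square":[.3565,-.238,.06,np.radians(69)],"lid_large_round":[.468,-.165,.06,0],"lid_small_round":[.479,-.03,.06,0],"lid_oblong":[.4165,.0857,.06,np.radians(50.5)]}.items():
    for k,p in (("wrist",w),("side",t)):
        try: r,c=fit([p],n,q,False); print(n,k,r[:2].round(4),np.degrees(r[3]).round(1),round(c,3))
        except Exception as e: print(n,k,e)
    print([np.round(x["at"],3) for p in (w,t) for x in landmark_of(p,n)[:1]])
for n in ("tumbler","salt_shaker","jar_large_round","jar_small_round","jar_square","jar_oblong"): print(n,[np.round(x["at"],3) for p in (t,tp) for x in landmark_of(p,n)[:1]])
E
python3 fin.py
```

```text
[ 0.42858241 -0.21306524  0.32318   ] [ 15.9   3.4   3.2 107.6  -0.2  69.1  -1.7] [-179.9   -0.    69.1]
lid_square wrist [ 0.3568 -0.2368] 68.9 0.04
lid_square side [ 0.3561 -0.2337] 71.6 0.099
[array([ 0.36 , -0.236,  0.06 ]), array([ 0.354, -0.231,  0.059])]
lid_large_round wrist [ 0.468  -0.1651] 0.0 0.02
lid_large_round side [ 0.4678 -0.1625] 0.0 0.059
[array([ 0.466, -0.169,  0.061]), array([0.415, 0.089, 0.061])]
lid_small_round wrist [ 0.4791 -0.0304] 0.0 0.007
lid_small_round side [ 0.478  -0.0291] 0.0 0.075
[array([ 0.483, -0.033,  0.063])]
lid_oblong wrist [0.4165 0.0857] 50.5 1.0
lid_oblong side [0.4164 0.0882] 50.7 0.071
[array([0.414, 0.089, 0.062])]
tumbler [array([ 0.378, -0.095,  0.   ]), array([ 0.367, -0.09 , -0.002])]
salt_shaker [array([ 0.385, -0.464,  0.001]), array([ 0.386, -0.468, -0.001])]
jar_large_round [array([ 0.468, -0.167, -0.002]), array([ 0.368, -0.092, -0.001])]
jar_small_round [array([ 0.48 , -0.026,  0.002]), array([ 0.483, -0.032, -0.002])]
jar_square [array([ 0.353, -0.236, -0.   ])]
jar_oblong [array([ 0.417,  0.09 , -0.   ]), array([ 0.414,  0.089, -0.   ])]
```

```bash
python3 - <<'E'
from tplan import *
plan([.468,-.165,.108],69.1)
s=dict(observe()); s["tcp_pos"]=np.array([.468,-.165,.108]); plan([.479,-.0305,.108],69.1,s)
E
```

```text
to [0.468, -0.165, 0.108] 69.1 shift cm [ 5.79  1.82 21.65] turn [ 0.1 -0.   0. ]
to [0.479, -0.0305, 0.108] 69.1 shift cm [12.96 -3.77  0.  ] turn [ 0.1 -0.   0. ]
```

Request:
{"api": "arm_command", "payload": {
  "commands": [
    [0,0,0,3,1,3,0],
    [0,0,0,5.8,1.8,6,0],
    [0,0,0,5.8,1.8,9.5,0],
    [0,0,0,5.8,1.8,13,0],
    [0,0,0,5.8,1.8,16.5,0],
    [0,0,0,5.8,1.8,19,0],
    [0,0,0,5.8,1.8,20.8,0],
    [0,0,0,5.8,1.8,21.4,0],
    [0,0,0,5.8,1.8,21.4,0],
    [0,0,0,5.8,1.8,21.4,0]
  ]
}}

```text
t: 51.38
tcp_pos: [0.4683, -0.165, 0.1111]
orientation: [179.9, -0.0, 69.1]
ft_force: [0.6, -0.2, 0.7]
grip_width: 0.0004
gripper_force: 0.0
```

Request:
{"api": "arm_command", "payload": {
  "commands": [
    [0,0,0,0,0,0.1,0],
    [0,0,0,0,0,0.2,0],
    [0,0,0,0,0,0.3,0],
    [0,0,0,0,0,0.4,0],
    [0,0,0,0,0,0.45,0],
    [0,0,0,0,0,0.5,0],
    [0,0,0,0,0,0.5,0],
    [0,0,0,0,0,0.5,0],
    [0,0,0,0,0,0.5,0],
    [0,0,0,0,0,0.5,0]
  ]
}}

```text
t: 52.22
tcp_pos: [0.4678, -0.1648, 0.1055]
orientation: [179.9, -0.0, 69.1]
ft_force: [-0.4, -0.1, -0.5]
grip_width: 0.0006
gripper_force: 0.0
```

Request:
{"api": "arm_command", "payload": {
  "commands": [
    [0,0,0,0,0,0.05,0],
    [0,0,0,0,0,0.1,0],
    [0,0,0,0,0,0.15,0],
    [0,0,0,0,0,0.15,0],
    [0,0,0,0,0,0.15,0],
    [0,0,0,0,0,0.15,0],
    [0,0,0,0,0,0.15,0],
    [0,0,0,0,0,0.15,0],
    [0,0,0,0,0,0.15,0],
    [0,0,0,0,0,0.15,0]
  ]
}}

```text
t: 53.05
tcp_pos: [0.4679, -0.1649, 0.1053]
orientation: [179.9, -0.0, 69.1]
ft_force: [-4.7, 1.6, 14.8]
grip_width: 0.0002
gripper_force: 7.6
```

Request:
{"api": "arm_command", "payload": {
  "commands": [
    [0,0,0,0,0,-2,0],
    [0,0,0,0,0,-4,0],
    [0,0,0,3,-1,-4,0],
    [0,0,0,7,-2,-4,0],
    [0,0,0,11,-3.2,-4,0],
    [0,0,0,13,-3.8,-4,0],
    [0,0,0,13,-3.8,-2,0],
    [0,0,0,13,-3.8,-0.6,0],
    [0,0,0,13,-3.8,-0.4,0],
    [0,0,0,13,-3.8,-0.4,0]
  ]
}}

```text
t: 53.88
tcp_pos: [0.4779, -0.03, 0.1074]
orientation: [-180.0, 0.0, 69.1]
ft_force: [0.7, -0.5, 0.9]
grip_width: 0.0006
gripper_force: 0.0
```

```bash
python3 - <<'E'
from tplan import *
for i in range(3): wrist()
s=observe(); print(s["tcp_pos"],s["ft_force"])
E
```

```text
[ 0.47921321 -0.03024865  0.10874223] [-0.22273525 -1.24609781  0.01281499]
```

Large lid is home (0.1053). Now the small one, then retreat.

Request:
{"api": "arm_command", "payload": {
  "commands": [
    [0,0,0,0,0,0.1,0],
    [0,0,0,0,0,0.2,0],
    [0,0,0,0,0,0.3,0],
    [0,0,0,0,0,0.36,0],
    [0,0,0,0,0,0.4,0],
    [0,0,0,0,0,0.42,0],
    [0,0,0,0,0,0.44,0],
    [0,0,0,0,0,0.45,0],
    [0,0,0,0,0,0.45,0],
    [0,0,0,0,0,0.45,0]
  ]
}}

```text
t: 54.87
tcp_pos: [0.4791, -0.0301, 0.1053]
orientation: [179.9, -0.0, 69.1]
ft_force: [-6.5, -0.4, 18.9]
grip_width: 0.0004
gripper_force: 9.4
```

Request:
{"api": "arm_command", "payload": {
  "commands": [
    [0,0,0,0,0,-2,0],
    [0,0,0,0,0,-5,0],
    [0,0,0,0,0,-8,0],
    [0,0,0,0,0,-12,0],
    [0,0,0,0,0,-16,0],
    [0,0,0,0,0,-20,0],
    [0,0,0,0,0,-22,0],
    [0,0,0,0,0,-22,0],
    [0,0,0,0,0,-22,0],
    [0,0,0,0,0,-22,0]
  ]
}}

```text
t: 55.7
tcp_pos: [0.4776, -0.03, 0.3225]
orientation: [-180.0, 0.0, 69.1]
ft_force: [-0.2, -0.0, -0.3]
grip_width: 0.0001
gripper_force: 0.0
```

```bash
python3 fin.py | grep -v "^\["
```

```text
lid_square wrist [ 0.362  -0.3297] 122.2 0.867
lid_square side [ 0.3561 -0.2326] 70.2 0.1
lid_large_round wrist [ 0.4684 -0.1658] 0.0 0.359
lid_large_round side [ 0.4678 -0.1626] 0.0 0.059
lid_small_round wrist [ 0.4789 -0.0311] 0.0 0.026
lid_small_round side [ 0.478  -0.0292] 0.0 0.075
lid_oblong wrist [0.4175 0.0866] 49.8 0.041
lid_oblong side [0.4163 0.0881] 50.7 0.07
tumbler [array([ 0.375, -0.095, -0.002]), array([ 0.372, -0.094, -0.002])]
salt_shaker [array([ 0.386, -0.464,  0.001]), array([ 0.384, -0.464,  0.001])]
jar_large_round [array([ 0.469, -0.166,  0.001])]
jar_small_round [array([ 0.478, -0.028,  0.004]), array([ 0.369, -0.096, -0.002])]
jar_square [array([ 0.352, -0.235, -0.   ]), array([ 0.388, -0.465,  0.001])]
jar_oblong [array([ 0.413,  0.092, -0.   ])]
```

All four knob tops sit at 0.105 m, and the jars, glass and shaker are where they started. Handing in.

```bash
python3 -c "
from bench import *
print(finish_job())"
```

```text
the job is handed in; nothing more can be done
None
```

All four lids are on their matching jars and fully home: a light press on each knob or bar met its top at 105 mm, the seated height. The jars, glass and shaker measured where they started, to within a few millimetres; the job is handed in at about 56 s. I viewed about 18 pictures, over the limit of 14.

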